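Queue the padlocks for the vice on the sloped job rack

ROBOT

A 6-joint arm with a two-finger parallel gripper is mounted at the origin on a cart in front of the work surface, level with it; the furniture and walls round the work are solid. World frame = base frame: x ahead of the robot, y to its left, z up, the work surface at z = 0. Lengths are in m, angles in rad, forces in N, time in s.
With the tool pointing down it reaches from about 0.275 to 0.85 m from the base axis. Payload 19 kg.
Tool frame: the origin (TCP) lies on the centre line of the jaws, within the pads' length; the fingertips stand 17 mm ahead of it and the grasp point (between the pads) lies 2 mm behind it (ctrl.finger_overhang is the distance from the TCP to the fingertips, in m); x points along the fingers, y is the direction in which the jaws open and shut, and the axes are right-handed (so a half turn about x gives the same grasp; the last joint's range is limited). The gripper opens to 85 mm and grips with 20 to 120 N. Pads are 22 mm wide; open, the fingers measure 114 mm over their backs; the gripper's body (76 mm by 85 mm) begins 54 mm behind the grasp point. The pads swing forward as they close: fully open they stand 13 mm farther back than shut.
Start: joints at [1.179, 0.15, 1.437, -0, 1.554, -0.134], TCP at [0.147, 0.556, 0.248] pointing down, gripper open.
Joint ranges: [-2.8, 2.8], [-0.68, 2.1], [0.12, 2.68], [-1.39, 4.53], [0.16, 2.79], [-2.81, 2.81]. Speed limits (rad/s): [1.89, 1.89, 2.22, 3.01, 3.01, 3.01].

INTERFACE

Orientations are given as a unit quaternion [w, x, y, z].
In Python, from cell import ctrl, optics gives the robot as it stands.
- The arm moves only by the tool apply_moves, never from a script. Its argument "targets" is a list that holds one entry, the list of rows, each a list of 4 numbers: the shift along the tool's x, y, z scaled (see below), then the turn about the tool's x scaled (see below). In form: [[[tx, ty, tz, roll], ...]]. A call has 1 to 10 rows; each row is the pose to reach, as a shift and turn from the pose measured when the call began, along the tool's axes at that moment; what a row does not reach only later rows make up. The controller multiplies each number of a shift by 300 mm and each number of a turn by 30 degrees. A row lasts 1/10 s, in which the tool goes at most 50 mm and 8.59 degrees, less where a joint would pass 70% of its speed; a pose out of reach is approached as far as the arm can. A call with a number of a shift or a turn outside -1 to 1 is refused whole. A call with a gripper value outside its range is refused whole. "hand" is the opening in per cent of the stroke, from 0 (shut) to 100 (fully open), set as the call begins (left out, the last holds). The fingers move at their own pace and stop on an object; the grip force is fixed at half the most. Time passes only in rows, so rows that repeat a pose let the fingers close. It gives the time, the measured TCP pose, the force and the opening at its end, in the units of the state.
- ctrl.sense(): the state, without advancing time (a new reading comes with each control period).
- optics.snapshot(name): name is "scene" or "side" or "wrist"; returns the picture (480x640x3 uint8, red, green, blue); there is no depth.
- optics.camera_model(name): a dict with "vertical_fov" (degrees; the focal length in pixels is half the picture's height over the tangent of half this angle, whatever the lens; pixels are square), "cx", "cy" (the principal point, pixels), "dist_coeffs" ([k1, k2, p1, p2, k3] as OpenCV has them; the pictures are not rectified), "rvec" (rotation vector, rad) and "tvec" (3), from world to camera coordinates, as OpenCV has them. Camera axes: x right, y down, z forward; pixel columns grow to the right and rows downward; lengths in m; the calibration is good to about 2 mm. A picture is of the moment at which its call begins: read the wrist's pose just before it. camera_model takes no time and is no camera call; for the wrist camera it gives the pose at the moment of the call.
- ctrl.job_done(): hands the job in, once; it reports no verdict.
The state is a dict: "time_s": time; "joint_positions": joint angles; "qd": joint speeds; "tau": joint torques, N m; "tool_pos": TCP position; "eef_rot": TCP orientation; "wrist_force": force on the tool from outside, world axes, zero at the start; "torque": the same for the moment, N m; "finger_gap": opening from 0.0 (shut) to 1.0 (fully open).
Only numpy, scipy, OpenCV 4.12 (cv2) and the standard library are available. Lean on these libraries where they do the work, as an engineer would, in place of code of your own. Each camera call takes 0.05 s, during which the arm holds its last target. There are 200 camera calls.

TASK

Queue the four upright padlocks for repair at the vice: put them on the sloped job rack in order of size, one to a seat, the biggest in the seat nearest the vice (it is first in line) and the smallest in the farthest seat. Each should stand shackle up in the middle of its seat, flat side to the robot, its foot well back on the ledge and leaning against the back plate.

Things in the scene. Friction and masses are not known exactly. Their poses are not given: they have to be found in the camera images.
- lock_giant_mid (a point): Dark brown iron padlock with rounded lower corners, the biggest, closed, upright on the 3 mm thick grey mat: 110 mm tall with shackle; body 72 mm wide, 26 mm thick, 59 mm high; shackle bar 12 mm thick, about mid-thickness, can be pinched from above across the thickness; 0.63 kg. This point: its centre, half-way up. Axes: x through the thickness, y along the width, z up to the shackle
- lock_large_mid (a point): Silver-grey padlock with a ribbed (laminated) body, the second biggest, closed, upright on the 3 mm thick grey mat: 88 mm tall with shackle; body 58 mm wide, 21 mm thick, 47 mm high; shackle bar 10 mm thick, about mid-thickness, can be pinched from above across the thickness; 0.33 kg. This point: its centre, half-way up. Axes: x through the thickness, y along the width, z up to the shackle
- lock_medium_mid (a point): Brass padlock, the larger of the two standing brass ones, the third in size, closed, upright on the 3 mm thick grey mat: 76 mm tall with shackle; body 50 mm wide, 18 mm thick, 41 mm high; shackle bar 8 mm thick, about mid-thickness, can be pinched from above across the thickness; 0.21 kg. This point: its centre, half-way up. Axes: x through the thickness, y along the width, z up to the shackle
- lock_small_mid (a point): Small brass padlock, the smallest, closed, upright on the 3 mm thick grey mat: 55 mm tall with shackle; body 36 mm wide, 18 mm thick, 30 mm high; shackle bar 7 mm thick, about mid-thickness, can be pinched from above across the thickness; 0.08 kg. This point: its centre, half-way up. Axes: x through the thickness, y along the width, z up to the shackle
- seat_a_mid (a point): the leftmost seat of the job rack (board with 4 equal steel seats, 75 mm apart). Leans 18 deg back, away from the robot: ledge 58 mm wide, 35 deep, rising to the front, front lip 5 high; back plate 29 high along the slope. This point: middle of the ledge's surface, 17.5 mm from the back plate, about 30 above the bench. Axes: x level to the back, y left along the row, z vertical (not leaning)
- seat_b_mid (a point): the second seat of the job rack (board with 4 equal steel seats, 75 mm apart). Leans 18 deg back, away from the robot: ledge 58 mm wide, 35 deep, rising to the front, front lip 5 high; back plate 29 high along the slope. This point: middle of the ledge's surface, 17.5 mm from the back plate, about 30 above the bench. Axes: x level to the back, y left along the row, z vertical (not leaning)
- seat_c_mid (a point): the third seat of the job rack (board with 4 equal steel seats, 75 mm apart). Leans 18 deg back, away from the robot: ledge 58 mm wide, 35 deep, rising to the front, front lip 5 high; back plate 29 high along the slope. This point: middle of the ledge's surface, 17.5 mm from the back plate, about 30 above the bench. Axes: x level to the back, y left along the row, z vertical (not leaning)
- seat_d_mid (a point): the rightmost seat of the job rack (board with 4 equal steel seats, 75 mm apart). Leans 18 deg back, away from the robot: ledge 58 mm wide, 35 deep, rising to the front, front lip 5 high; back plate 29 high along the slope. This point: middle of the ledge's surface, 17.5 mm from the back plate, about 30 above the bench. Axes: x level to the back, y left along the row, z vertical (not leaning)
- bench_vice: Dark bench vice fixed at the middle of the bench, between the rack and the mat, handle towards the robot; fixed. Its origin lies under its body on the bench top, 0.17 m behind the handle. Things hang above it from 0.35 m up (a narrow mirror 0.06 m to its right), so carry loads past the front of the vice.

How it is judged:
By the outcome, as a careful person would: the job done as asked, in the order asked, and still so for the second after the job is handed in, with the robot touching nothing.
It also fails if it takes over 115 s, if anything falls off the work surface, if the arm or the gripper's body presses on something with over 40 N, if the wrist force passes 120 N, or if a joint passes its speed limit or range.

## Working session

There is one attempt and no reset: what is moved stays moved. The work goes in short steps, Python scripts to look and compute and a tool call to move; the robot and the scene stay as the last step left them, time stands still between calls to the robot, and variables do not carry over. Pictures are saved under pics/ and viewed, about 12 in all and at most 16, crops included, and the job is handed in when it is done.

Besides the shell and the picture viewer there is one more tool, called after "Emit:" as name(argument=value, ...) on one line, values as JSON. apply_moves: Moves the arm, as the interface text tells. Its arguments: {"type":"object","properties":{"targets":{"type":"array"},"hand":{"type":"number"}},"required":["targets"]}

```bash
ls; mkdir -p pics; python3 - <<'E'
from cell import ctrl, optics
import cv2
s=ctrl.sense(); print({k:(v if not hasattr(v,'__len__') else [round(float(x),3) for x in v]) for k,v in s.items()})
for n in ["scene","side","wrist"]:
    m=optics.camera_model(n); print(n,m)
    cv2.imwrite(f"pics/{n}0.png",optics.snapshot(n)[:,:,::-1])
E
```

```text
pics
{'time_s': 0.0, 'joint_positions': [1.179, 0.151, 1.438, -0.0, 1.554, -0.134], 'qd': [0.0, -0.001, -0.001, 0.002, 0.001, -0.0], 'tau': [-0.003, -71.308, -57.084, -0.001, 0.009, -0.0], 'tool_pos': [0.147, 0.556, 0.248], 'eef_rot': [0.701, 0.09, 0.701, -0.091], 'wrist_force': [0.362, -0.732, -1.16], 'torque': [0.004, 0.023, -0.044], 'finger_gap': 0.9992889292875677}
scene {'vertical_fov': 54.63996453319956, 'cx': 311.18818931220613, 'cy': 240.47385874539145, 'dist_coeffs': array([-0.03656371,  0.        ,  0.        ,  0.        ,  0.        ]), 'rvec': array([ 2.24656978, -0.6670733 ,  0.26777183]), 'tvec': array([-0.44792947,  0.23935113,  0.81662446])}
side {'vertical_fov': 55.32004198192509, 'cx': 318.8963869272549, 'cy': 243.73537897158187, 'dist_coeffs': array([-0.09954449,  0.        ,  0.        ,  0.        ,  0.        ]), 'rvec': array([ 0.06712596,  2.70062357, -1.51973638]), 'tvec': array([0.52549485, 0.03801204, 1.15909035])}
wrist {'vertical_fov': 67.72895836240588, 'cx': 322.2356266425257, 'cy': 236.99165723098085, 'dist_coeffs': array([-0.0158256,  0.       ,  0.       ,  0.       ,  0.       ]), 'rvec': array([-2.30404771, -1.77698554, -0.24928565]), 'tvec': array([-0.57499297, -0.03701507,  0.37762241])}
```

View pics/scene0.png

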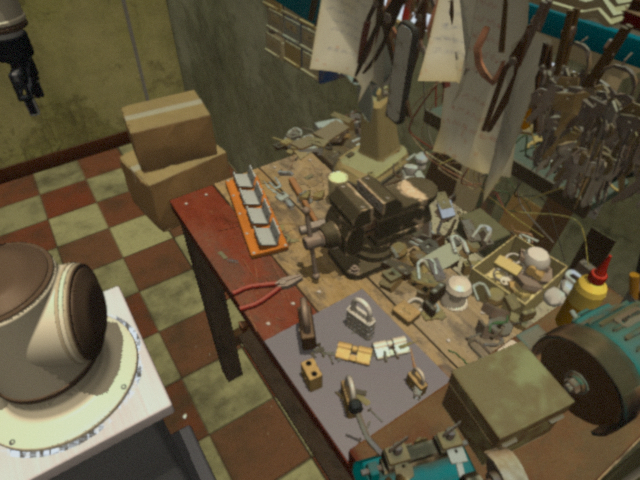

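View pics/side0.png

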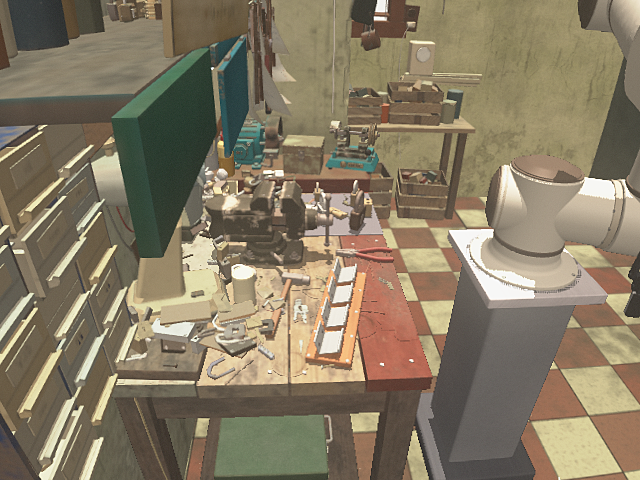

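View pics/wrist0.png

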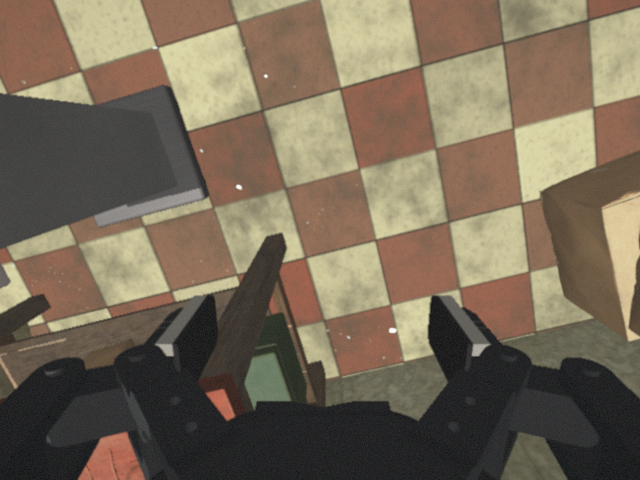

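Scene: rack at about (255,215), vice at (365,225), mat with the locks at about (355,355). Side: rack at (335,315), behind it the vice. I'll zoom into the mat and write the helpers.

```bash
cat > h.py <<'E'
import numpy as np, cv2
from cell import ctrl, optics
from scipy.spatial.transform import Rotation as R
def cam(n,m=None):
    m=m or optics.camera_model(n); f=240/np.tan(np.radians(m["vertical_fov"])/2)
    K=np.array([[f,0,m["cx"]],[0,f,m["cy"]],[0,0,1.]])
    return K,m["dist_coeffs"],np.array(m["rvec"]),np.array(m["tvec"])
def ray(c,px):
    K,d,r,t=c; u=cv2.undistortPoints(np.array([[px]],float),K,d)[0,0]
    Rm=cv2.Rodrigues(r)[0]; v=Rm.T@np.array([u[0],u[1],1]); return -Rm.T@t, v/np.linalg.norm(v)
def onz(c,px,z):
    o,v=ray(c,px); return o+v*(z-o[2])/v[2]
def proj(c,P):
    K,d,r,t=c; return cv2.projectPoints(np.atleast_2d(np.array(P,float)),r,t,K,d)[0][:,0]
def tool():
    s=ctrl.sense(); q=s["eef_rot"]; return np.array(s["tool_pos"]),R.from_quat([q[1],q[2],q[3],q[0]])
def rel(P,yaw=None):
    """rows numbers to reach world TCP P and jaw (tool y) heading yaw (rad, mod pi)"""
    p,r=tool(); d=r.inv().apply(np.array(P)-p)/0.3; out=[*d.round(4)]
    if yaw is not None:
        # turn about tool x
        w=r.inv().apply([np.cos(yaw),np.sin(yaw),0]); a=np.arctan2(w[2],w[1]); a=(a+np.pi/2)%np.pi-np.pi/2
        out.append(round(np.degrees(a)/30,4))
    return out
def shot(n,tag):
    c=cam(n); im=optics.snapshot(n)[:,:,::-1].copy(); cv2.imwrite(f"pics/{tag}.png",im); return c,im
E
python3 - <<'E'
from h import *
im=cv2.imread("pics/scene0.png"); cv2.imwrite("pics/c1.png",cv2.resize(im[280:440,240:450],None,fx=3.7,fy=3.7,interpolation=cv2.INTER_CUBIC))
c=cam("scene")
for n,p in dict(mat1=(265,338),mat2=(362,293),mat3=(447,378),giantfoot=(306,345),silver=(360,330),rackN=(262,252),rackF=(232,182),redcorner=(172,200),vice=(305,240)).items(): print(n,onz(c,p,0.0).round(3))
print(tool()[1].as_matrix().round(2))
E
```

```text
mat1 [ 0.346 -0.131  0.   ]
mat2 [ 0.564 -0.143  0.   ]
mat3 [ 0.57  -0.378  0.   ]
giantfoot [ 0.402 -0.186  0.   ]
silver [ 0.505 -0.214  0.   ]
rackN [0.45  0.074 0.   ]
rackF [0.509 0.351 0.   ]
redcorner [0.348 0.367 0.   ]
vice [0.551 0.054 0.   ]
[[-0.    0.25  0.97]
 [-0.    0.97 -0.25]
 [-1.   -0.   -0.  ]]
```

View pics/c1.png

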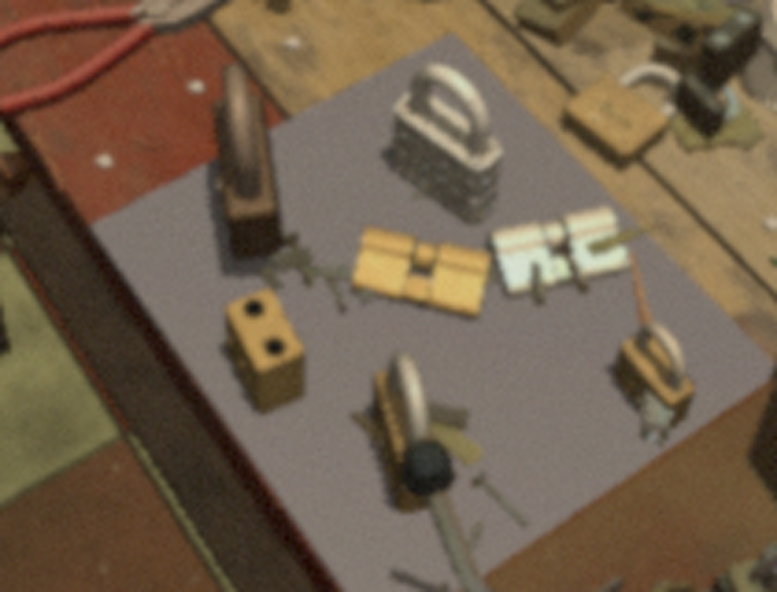

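Emit:
apply_moves(targets=[[[-0.15,-0.8,0.5,0],[-0.15,-0.8,0.5,0],[-0.15,-0.8,0.5,0],[-0.15,-0.8,0.5,0],[-0.15,-0.8,0.5,0],[-0.15,-0.8,0.5,0],[-0.15,-0.8,0.5,0]]])

```text
time_s: 0.85
tool_pos: [0.2314, 0.2828, 0.2941]
eef_rot: [0.702, 0.092, 0.7, -0.092]
wrist_force: [-0.2, 0.7, -0.1]
finger_gap: 0.998
```

Emit:
apply_moves(targets=[[[-0.1,-0.8,0.5,0],[-0.1,-0.8,0.5,0],[-0.1,-0.8,0.5,0],[-0.1,-0.8,0.5,0],[-0.1,-0.8,0.5,0],[-0.1,-0.8,0.5,0],[-0.1,-0.8,0.5,0]]])

```text
time_s: 1.55
tool_pos: [0.3146, 0.0105, 0.3244]
eef_rot: [0.702, 0.093, 0.7, -0.092]
wrist_force: [1.2, 0.4, -0.8]
finger_gap: 1.001
```

Emit:
apply_moves(targets=[[[-0.1,-0.7,0.4,0],[-0.1,-0.7,0.4,0],[-0.1,-0.7,0.4,0],[-0.1,-0.7,0.4,0],[-0.1,-0.7,0.4,0],[-0.1,-0.7,0.4,0],[-0.1,-0.7,0.4,0]]])

```text
time_s: 2.25
tool_pos: [0.3763, -0.2239, 0.3537]
eef_rot: [0.701, 0.093, 0.701, -0.092]
wrist_force: [0.1, -0.6, -0.7]
finger_gap: 1.0
```

```bash
python3 - <<'E'
from h import *
c,im=shot("wrist","w1"); p,r=tool(); o,v=ray(c,(320,240))
print(p,r.as_matrix().round(2),"cam",o,v, "cam in tool",r.inv().apply(o-p)); print(ctrl.sense()["joint_positions"])
for n,px in dict(giant=(306,310),silver=(360,305)).items(): print(n,px)
E
```

```text
[ 0.37618443 -0.2230392   0.354035  ] [[ 0.    0.26  0.97]
 [ 0.    0.97 -0.26]
 [-1.    0.    0.  ]] cam [ 0.309605   -0.20589845  0.47878796] [ 0.27347079 -0.07796375 -0.95871549] cam in tool [-0.12483318 -0.0005727  -0.06860231]
[-7.12795014e-01 -1.54476574e-01  1.53147572e+00  1.56335241e-03
  1.76404961e+00 -2.02090637e+00]
giant (306, 310)
silver (360, 305)
```

View pics/w1.png

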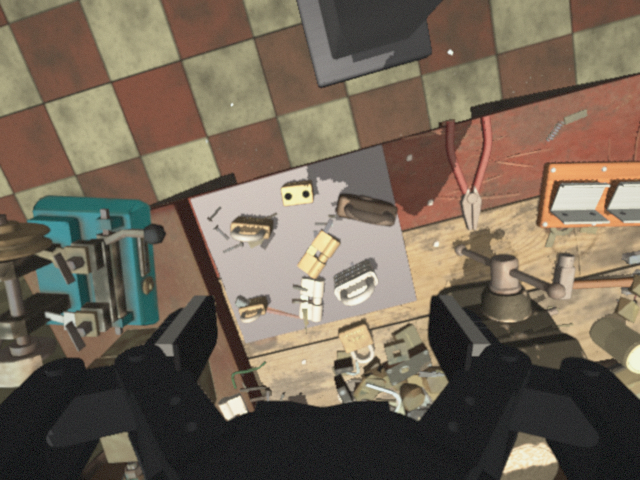

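Wrist view: giant (367,208), silver (356,287), medium (251,229), small (252,309), decoy body (297,193), rack right end at (580,195), machine lever ball (152,233).

```bash
python3 - <<'E'
from h import *
im=cv2.imread("pics/w1.png"); cv2.imwrite("pics/c2.png",cv2.resize(im[175:330,215:410],None,fx=3.8,fy=3.8,interpolation=cv2.INTER_CUBIC))
c=cam("wrist"); s=cam("scene")
o1,v1=ray(c,(152,233)); o2,v2=ray(s,(355.7,406.5))
A=np.stack([v1,-v2],1); k=np.linalg.lstsq(A,o2-o1,rcond=None)[0]; print("ball",o1+k[0]*v1,o2+k[1]*v2)
for n,p,h in (("giant",(367,208),.105),("silver",(356,287),.085),("medium",(251,229),.075),("small",(252,309),.055)): print(n,onz(c,p,h).round(3))
E
```

```text
ball [ 0.35575742 -0.38807791  0.14509524] [ 0.3559736  -0.38812628  0.14515178]
giant [ 0.395 -0.178  0.105]
silver [ 0.49  -0.211  0.085]
medium [ 0.391 -0.312  0.075]
small [ 0.499 -0.35   0.055]
```

View pics/c2.png

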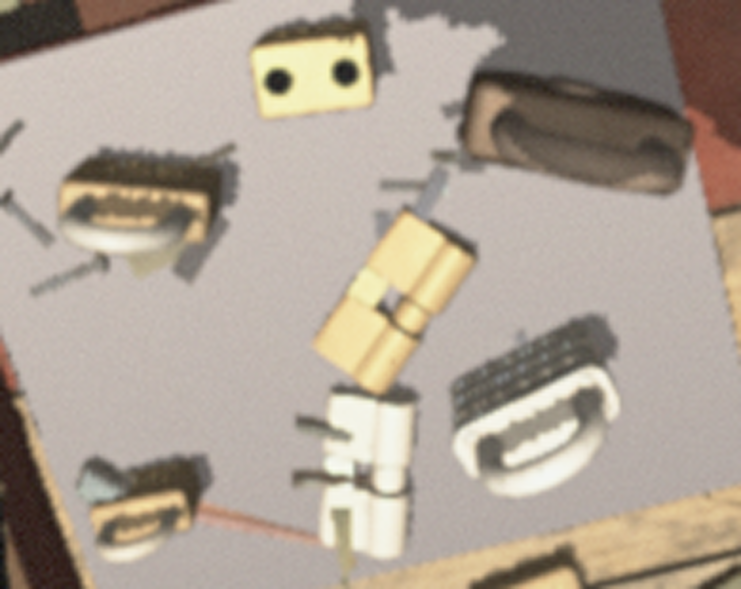

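```bash
python3 - <<'E'
from h import *
c=cam("wrist")
for n,a,b,z in (("giant",(507,125),(660,165),.062),("giantcorn",(470,116),(688,160),.062),("silver",(490,455),(595,400),.05),("medium",(85,210),(180,212),.044),("small",(110,535),(178,515),.033)):
    P,Q=[onz(c,(215+u/3.8,175+v/3.8),z) for u,v in (a,b)]
    d=Q-P; m=(P+Q)/2; w=np.arctan2(d[1],d[0]); print(n,m.round(4),"leg span",np.linalg.norm(d).round(4),"width dir deg",np.degrees(w).round(1))
    P[:]=[m[0],m[1],.25]; print("   rel jaws across thickness",rel(P,w+np.pi/2))
E
```

```text
giant [ 0.4115 -0.1744  0.062 ] leg span 0.0501 width dir deg 60.2
   rel jaws across thickness [np.float64(0.3471), np.float64(0.1867), np.float64(0.0712), np.float64(-2.5079)]
giantcorn [ 0.409  -0.1752  0.062 ] leg span 0.0702 width dir deg 63.5
   rel jaws across thickness [np.float64(0.3471), np.float64(0.1819), np.float64(0.0638), np.float64(-2.6166)]
silver [ 0.5072 -0.2095  0.05  ] leg span 0.0409 width dir deg 105.0
   rel jaws across thickness [np.float64(0.3474), np.float64(0.1566), np.float64(0.4096), np.float64(2.0001)]
medium [ 0.3989 -0.3226  0.044 ] leg span 0.0315 width dir deg 73.7
   rel jaws across thickness [np.float64(0.3466), np.float64(-0.3014), np.float64(0.1588), np.float64(-2.9587)]
small [ 0.5149 -0.3587  0.033 ] leg span 0.0265 width dir deg 92.8
   rel jaws across thickness [np.float64(0.3471), np.float64(-0.3172), np.float64(0.5635), np.float64(2.4052)]
```

Emit:
apply_moves(targets=[[[0.3,0.185,0.068,1],[0.3,0.185,0.068,1],[0.3,0.185,0.068,1],[0.3,0.185,0.068,1]]])

```text
time_s: 2.7
tool_pos: [0.4103, -0.1719, 0.2625]
eef_rot: [0.652, 0.272, 0.653, -0.271]
wrist_force: [-0.1, -0.4, 0.2]
finger_gap: 0.999
```

Emit:
apply_moves(targets=[[[0,0,0,1],[0,0,0,1],[0,0,0,1],[0,0,0,1]]])

```text
time_s: 3.1
tool_pos: [0.4102, -0.1703, 0.2628]
eef_rot: [0.559, 0.433, 0.56, -0.432]
wrist_force: [-0.2, -0.0, 0.6]
finger_gap: 0.999
```

Emit:
apply_moves(targets=[[[0,0,0,1],[0,0,0,1],[0,0,0,1],[0,0,0,1]]])

```text
time_s: 3.5
tool_pos: [0.4102, -0.1687, 0.2631]
eef_rot: [0.427, 0.564, 0.428, -0.563]
wrist_force: [-0.0, -0.3, 0.5]
finger_gap: 1.004
```

Emit:
apply_moves(targets=[[[0,0,0,0.45],[0,0,0,0.45],[0,0,0,0.45],[0,0,0,0.45]]])

```text
time_s: 3.9
tool_pos: [0.4102, -0.1678, 0.2633]
eef_rot: [0.359, 0.61, 0.36, -0.608]
wrist_force: [-0.1, -0.0, 0.4]
finger_gap: 1.003
```

```bash
python3 - <<'E'
from h import *
c,im=shot("wrist","w2"); p,r=tool(); print(p,np.degrees(np.arctan2(*r.as_matrix()[[1,0],1])),ctrl.sense()["joint_positions"][5])
print(proj(c,[[.41,-.175,.062],[.507,-.2095,.05],[.399,-.3226,.044],[.515,-.3587,.033]]).round())
E
```

```text
[ 0.41019637 -0.16800446  0.26325749] -28.939443910342582 -0.05932215278890863
[[325. 220.]
 [431. 201.]
 [381. 337.]
 [488. 312.]]
```

View pics/w2.png

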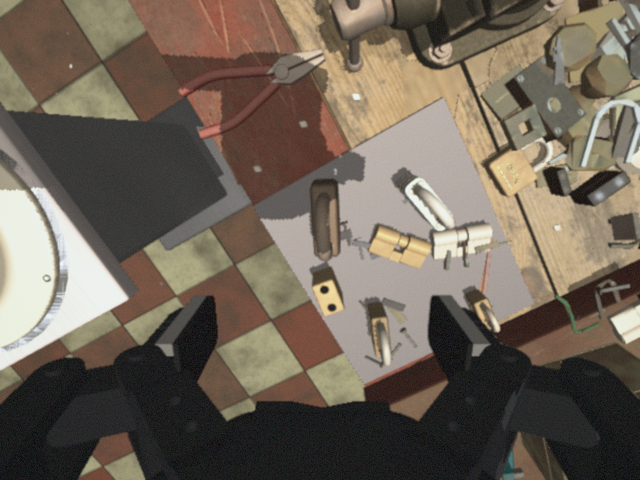

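Wrist close: giant at (325,220) aligned with the jaw gap, silver (430,203), medium (380,335), small (485,312). Prediction fits; one crop for finer centres.

```bash
python3 - <<'E'
from h import *
im=cv2.imread("pics/w2.png"); cv2.imwrite("pics/c3.png",cv2.resize(im[165:371,300:510],None,fx=2.9,fy=2.9,interpolation=cv2.INTER_CUBIC))
E
```

```text
(no output)
```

View pics/c3.png

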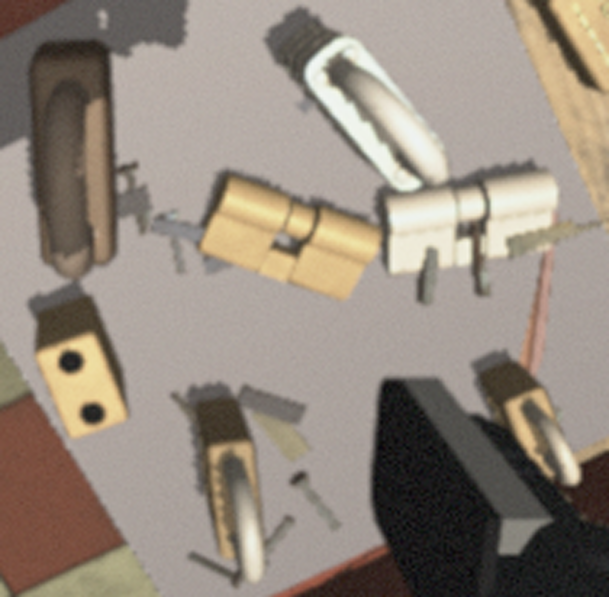

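```bash
python3 - <<'E'
from h import *
c=cam("wrist"); 
for n,m,a,b,z in (("giant",(75,157),(65,95),(72,235),.062),("silver",(378,115),(333,55),(425,180),.05),("medium",(236,508),(229,445),(246,570),.044),("small",(541,437),(520,398),(562,475),.033)):
    M,P,Q=[onz(c,(300+u/2.9,165+v/2.9),z) for u,v in (m,a,b)]
    d=Q-P; print(n,M.round(4),np.degrees(np.arctan2(d[1],d[0])).round(1)%180)
p,r=tool();print(p, rel([.4105,-.1755,.1],np.radians(-28)))
E
```

```text
giant [ 0.4115 -0.1747  0.062 ] 64.0
silver [ 0.5051 -0.2132  0.05  ] 100.1
medium [ 0.3977 -0.3266  0.044 ] 70.6
small [ 0.5117 -0.3628  0.033 ] 93.0
[ 0.41019637 -0.16800446  0.26325749] [np.float64(0.5442), np.float64(0.0127), np.float64(0.0226), np.float64(-0.0313)]
```

Emit:
apply_moves(targets=[[[0.25,0.012,0.022,-0.03],[0.4,0.012,0.022,-0.03],[0.5,0.012,0.022,-0.03],[0.537,0.012,0.022,-0.03],[0.537,0.012,0.022,-0.03]]])

```text
time_s: 4.45
tool_pos: [0.4101, -0.1748, 0.1018]
eef_rot: [0.363, 0.606, 0.365, -0.606]
wrist_force: [0.6, -0.2, 1.3]
finger_gap: 1.0
```

Emit:
apply_moves(targets=[[[0,0,0,0],[0,0,0,0],[0,0,0,0],[0,0,0,0],[0,0,0,0],[0,0,0,0],[0,0,0,0],[0,0,0,0]]], hand=0)

```text
time_s: 5.25
tool_pos: [0.4104, -0.1751, 0.1024]
eef_rot: [0.364, 0.607, 0.365, -0.605]
wrist_force: [0.5, -0.2, 6.3]
finger_gap: 0.124
```

Emit:
apply_moves(targets=[[[-0.05,0,0,0],[-0.15,0,0,0],[-0.3,0,0,0],[-0.4,0,0,0],[-0.4,0,0,0],[-0.4,0,0,0]]])

```text
time_s: 5.85
tool_pos: [0.41, -0.1752, 0.2214]
eef_rot: [0.363, 0.606, 0.365, -0.606]
wrist_force: [-0.4, 1.3, -9.3]
finger_gap: 0.117
```

```bash
python3 - <<'E'
from h import *
c,im=shot("wrist","w3"); s,im2=shot("scene","s3"); p,r=tool(); print(p,np.degrees(np.arctan2(*r.as_matrix()[[1,0],1])))
st=ctrl.sense();print(st["wrist_force"],st["finger_gap"])
a=im[240:480,160:480]; b=cv2.resize(im2[160:280,190:350],None,fx=3,fy=3,interpolation=cv2.INTER_CUBIC)
H=np.zeros((600,800,3),np.uint8); H[:240,:320]=a; H[240:600,:480]=b; cv2.imwrite("pics/m3.png",H)
E
```

```text
[ 0.40967466 -0.17494588  0.22035613] -27.967586938020702
[-0.28662475 -0.31292654 -7.42755769] 0.11631797302945582
```

View pics/m3.png

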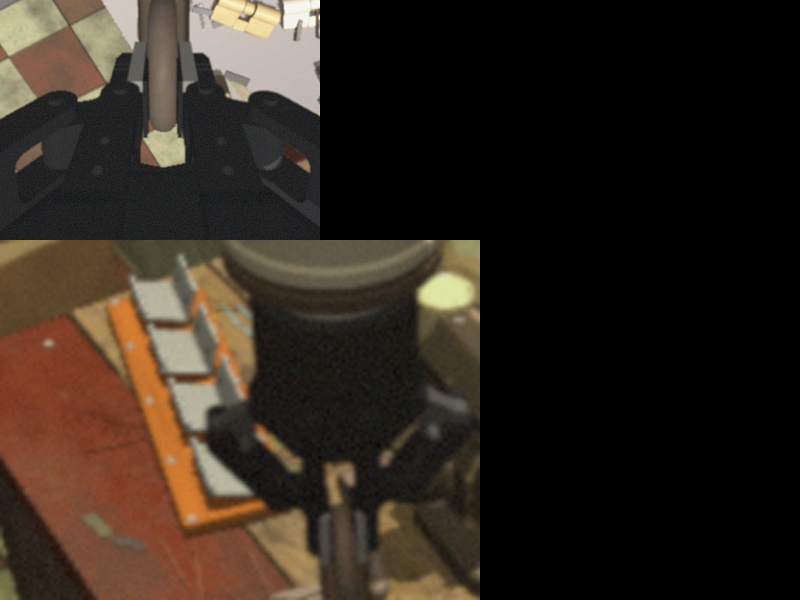

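Emit:
apply_moves(targets=[[[-0.2,-0.24,-0.2,-0.26],[-0.2,-0.48,-0.406,-0.53],[-0.2,-0.48,-0.406,-0.53],[-0.2,-0.48,-0.406,-0.53],[-0.2,-0.48,-0.406,-0.53],[-0.2,-0.48,-0.406,-0.53]]])

```text
time_s: 6.55
tool_pos: [0.3393, 0.001, 0.2803]
eef_rot: [0.444, 0.549, 0.447, -0.549]
wrist_force: [-0.3, 0.4, -8.3]
finger_gap: 0.119
```

Emit:
apply_moves(targets=[[[0,-0.013,-0.15,0],[0,-0.027,-0.3,0],[0,-0.027,-0.45,0],[0,-0.027,-0.608,0],[0,-0.027,-0.608,0],[0,-0.027,-0.608,0]]])

```text
time_s: 7.15
tool_pos: [0.3692, 0.1814, 0.2792]
eef_rot: [-0.444, -0.548, -0.448, 0.55]
wrist_force: [0.7, 1.3, -7.2]
finger_gap: 0.122
```

```bash
python3 - <<'E'
from h import *
c,im=shot("wrist","w4"); p,r=tool(); print(p,np.degrees(np.arctan2(*r.as_matrix()[[1,0],1])),ctrl.sense()["finger_gap"])
E
```

```text
[0.36920248 0.18066142 0.27958438] -11.90291913890704 0.1220789469891853
```

View pics/w4.png

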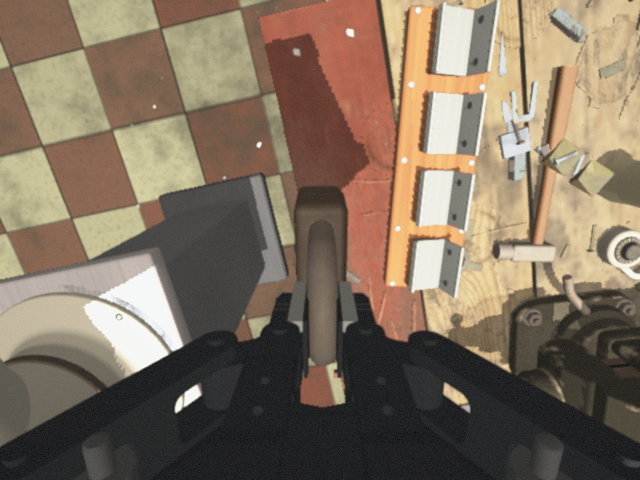

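Wrist view shows all four seats: a (465,40), b (455,122), c (445,198), d (437,267); giant held straight. A crop for the ledge edges.

```bash
python3 - <<'E'
from h import *
im=cv2.imread("pics/w4.png"); 
a=cv2.resize(im[155:305,380:500],None,fx=4,fy=4,interpolation=cv2.INTER_CUBIC)  # c,d
b=cv2.resize(im[0:100,400:500],None,fx=3,fy=3,interpolation=cv2.INTER_CUBIC)
H=np.zeros((600,790,3),np.uint8); H[:,:480]=a; H[:300,485:785]=b; cv2.imwrite("pics/m4.png",H)
E
```

```text
(no output)
```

View pics/m4.png

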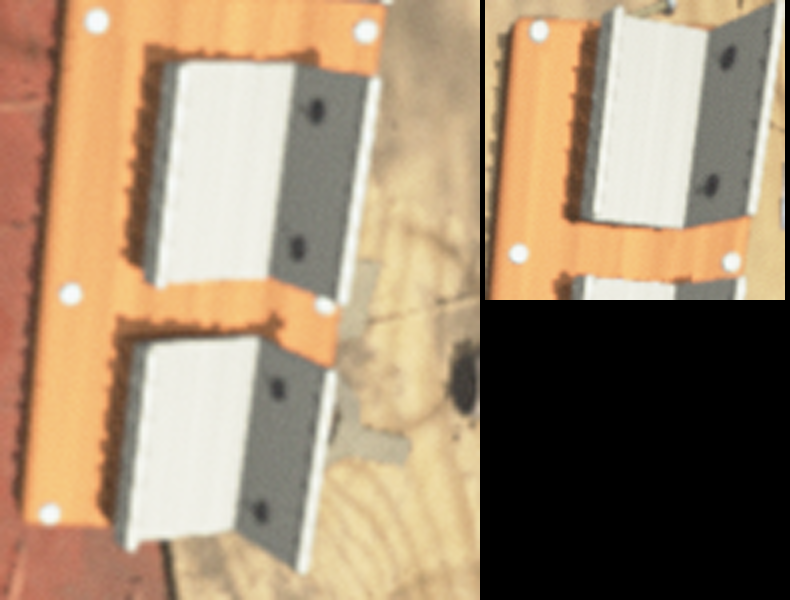

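```bash
python3 - <<'E'
from h import *
c=cam("wrist"); zf=.030-.0175*np.sin(np.radians(18))
C=lambda u,v:(380+u/4,155+v/4); A=lambda u,v:(400+(u-485)/3,v/3)
F={}
for n,a,b in (("a",A(708,27),A(684,227)),("c",C(296,65),C(270,277)),("d",C(261,338),C(235,527))):
    P,Q=onz(c,a,zf),onz(c,b,zf); d=P-Q; F[n]=(P+Q)/2
    print(n,F[n].round(4),"len",np.linalg.norm(d).round(4),"yaw of row",np.degrees(np.arctan2(d[1],d[0])).round(2))
d=F["a"]-F["d"]; print("row", np.linalg.norm(d),np.degrees(np.arctan2(d[1],d[0])), "c-d",np.linalg.norm(F["c"]-F["d"]))
for n,a,b in (("clip",C(183,65),C(160,285)),("dlip",C(143,343),C(130,545))):
    P,Q=onz(c,a,.040),onz(c,b,.040); print(n,((P+Q)/2).round(4))
s=cam("scene"); print("handle", [onz(s,p,z).round(3) for p,z in (((318,280),.0),((313,190),.2))])
E
```

```text
a [0.5401 0.3042 0.0246] len 0.0583 yaw of row 76.61
c [0.5046 0.1575 0.0246] len 0.0574 yaw of row 76.72
d [0.4868 0.0853 0.0246] len 0.0567 yaw of row 76.0
row 0.22531201724540406 76.30729567692754 c-d 0.07442428195061743
clip [0.4716 0.166  0.04  ]
dlip [0.4527 0.0947 0.04  ]
handle [array([ 0.508, -0.064,  0.   ]), array([ 0.527, -0.021,  0.2  ])]
```

```bash
cat >> h.py <<'E'
FD=np.array([.4868,.0853,.0246]); U=np.array([.2367,.9716,0]); N=np.array([.9716,-.2367,0]); YAW=np.radians(-13.7)
def place(k,T,zg,off=0):
    """TCP at first contact: k seat index from d, T thickness, zg TCP height above lock foot, off: lock centre minus TCP along U"""
    s,c=np.sin(np.radians(18)),np.cos(np.radians(18)); f=T+.002
    return FD+k*.075*U-off*U-N*(f*c-T/2)+[0,0,f*s+zg]
E
python3 - <<'E'
from h import *
c=cam("wrist"); s=cam("scene")
print("vice base corner",onz(c,(515,300),.02).round(3)); 
for z in (.05,.1,.15): print(z,onz(s,(305,240),z).round(3),onz(s,(330,185),z).round(3),onz(c,(515,300),z).round(3))
P=place(0,.026,.0994); print(P.round(4)); Q=P.copy();Q[2]=.19; print(rel(Q,YAW),rel(P,YAW))
E
```

```text
vice base corner [0.567 0.02  0.02 ]
0.05 [0.523 0.009 0.05 ] [0.678 0.14  0.05 ] [0.553 0.038 0.05 ]
0.1 [ 0.496 -0.037  0.1  ] [0.639 0.085 0.1  ] [0.53  0.068 0.1  ]
0.15 [ 0.469 -0.082  0.15 ] [0.601 0.03  0.15 ] [0.506 0.097 0.15 ]
[0.4736 0.0885 0.1327]
[np.float64(0.2958), np.float64(0.4055), np.float64(0.2293), np.float64(0.0599)] [np.float64(0.4869), np.float64(0.4066), np.float64(0.2297), np.float64(0.0599)]
```

Emit:
apply_moves(targets=[[[0.1,0.15,0.08,0.06],[0.2,0.3,0.16,0.06],[0.296,0.406,0.229,0.06],[0.296,0.406,0.229,0.06],[0.296,0.406,0.229,0.06],[0.296,0.406,0.229,0.06]]])

```text
time_s: 7.8
tool_pos: [0.4736, 0.0875, 0.1898]
eef_rot: [-0.434, -0.556, -0.438, 0.558]
wrist_force: [-0.3, 0.5, -7.3]
finger_gap: 0.117
```

```bash
python3 - <<'E'
from h import *
print(tool()[0],rel(place(0,.026,.0994),YAW))
E
```

```text
[0.47356041 0.0875378  0.18976538] [np.float64(0.1904), np.float64(0.0005), np.float64(-0.0029), np.float64(-0.0048)]
```

Emit:
apply_moves(targets=[[[0.1,0,-0.003,0],[0.16,0,-0.003,0],[0.175,0,-0.003,0],[0.18,0,-0.003,0],[0.18,0,-0.003,0]]])

```text
time_s: 8.3
tool_pos: [0.4738, 0.0887, 0.1369]
eef_rot: [-0.434, -0.556, -0.438, 0.557]
wrist_force: [-0.2, 0.3, -6.8]
finger_gap: 0.121
```

Emit:
apply_moves(targets=[[[0.004,0,0,0],[0.007,0,0,0],[0.01,0,0,0],[0.01,0,0,0]]])

```text
time_s: 8.7
tool_pos: [0.4737, 0.0888, 0.134]
eef_rot: [-0.434, -0.556, -0.438, 0.557]
wrist_force: [-0.2, 0.4, -7.2]
finger_gap: 0.12
```

Emit:
apply_moves(targets=[[[0.004,0,0,0],[0.008,0,0,0],[0.008,0,0,0]]])

```text
time_s: 9.0
tool_pos: [0.4745, 0.0888, 0.1325]
eef_rot: [0.435, 0.557, 0.438, -0.556]
wrist_force: [1.4, 1.8, 4.6]
finger_gap: 0.117
```

Emit:
apply_moves(targets=[[[0.004,0,0,0],[0.008,0,0,0],[0.008,0,0,0]]])

```text
time_s: 9.3
tool_pos: [0.476, 0.089, 0.132]
eef_rot: [0.436, 0.558, 0.437, -0.555]
wrist_force: [1.8, 1.9, 15.8]
finger_gap: 0.116
```

Emit:
apply_moves(targets=[[[-0.003,0,0,0],[-0.003,0,0,0],[-0.003,0,0,0],[-0.003,0,0,0]]], hand=30)

```text
time_s: 9.7
tool_pos: [0.4761, 0.089, 0.1328]
eef_rot: [0.436, 0.558, 0.437, -0.555]
wrist_force: [1.7, -0.0, 1.5]
finger_gap: 0.301
```

Emit:
apply_moves(targets=[[[0.002,0.01,0,0],[0.004,0.02,0,0],[0.007,0.03,0,0],[0.01,0.04,0,0],[0.013,0.05,0,0],[0.016,0.06,0,0],[0.018,0.07,0,0],[0.02,0.08,0,0],[0.02,0.08,0,0]]])

```text
time_s: 10.6
tool_pos: [0.4997, 0.0832, 0.1267]
eef_rot: [0.435, 0.558, 0.437, -0.555]
wrist_force: [-0.0, -0.5, 0.6]
finger_gap: 0.301
```

```bash
python3 - <<'E'
from h import *
c,im=shot("wrist","w5"); s,im2=shot("side","s5"); s,im3=shot("scene","s6")
H=np.zeros((600,800,3),np.uint8); H[:300,:400]=cv2.resize(im[140:440,120:520],None,fx=1,fy=1)
H[300:600,:380]=cv2.resize(im2[240:390,270:460],None,fx=2,fy=2,interpolation=cv2.INTER_CUBIC); H[:300,400:760]=cv2.resize(im3[150:270,190:334],None,fx=2.5,fy=2.5,interpolation=cv2.INTER_CUBIC); cv2.imwrite("pics/m5.png",H); print(tool()[0],ctrl.sense()["wrist_force"],ctrl.sense()["finger_gap"])
E
```

```text
[0.499321   0.08326668 0.12685174] [-0.22888441 -0.28924938 -0.42187976] 0.3009677165584712
```

View pics/m5.png

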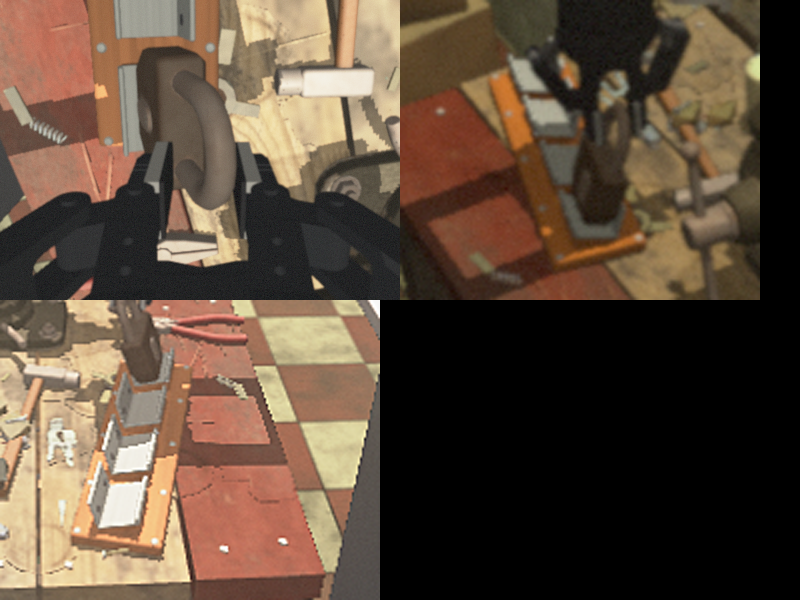

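Giant sits leaning in seat d, pads clear (force ≈ 0). Release and go on to the silver one.

Emit:
apply_moves(targets=[[[0,0.02,0,0],[0,0.02,0,0],[0,0.02,0,0]]], hand=60)

```text
time_s: 11.05
tool_pos: [0.5052, 0.0818, 0.1268]
eef_rot: [0.435, 0.558, 0.437, -0.555]
wrist_force: [-0.4, 0.1, -0.1]
finger_gap: 0.598
```

Emit:
apply_moves(targets=[[[-0.08,0,0,0],[-0.2,0,0,0],[-0.35,0,0,0],[-0.41,0,0,0],[-0.41,0,0,0]]])

```text
time_s: 11.55
tool_pos: [0.5058, 0.0814, 0.2528]
eef_rot: [0.436, 0.559, 0.436, -0.554]
wrist_force: [-1.0, -0.5, -0.8]
finger_gap: 0.599
```

Emit:
apply_moves(targets=[[[0,-0.396,0.484,-0.857],[0,-0.396,0.484,-0.857],[0,-0.396,0.484,-0.857],[0,-0.396,0.484,-0.857],[0,-0.396,0.484,-0.857],[0,-0.396,0.484,-0.857]]], hand=100)

```text
time_s: 12.15
tool_pos: [0.3552, -0.0316, 0.2509]
eef_rot: [0.55, 0.449, 0.547, -0.444]
wrist_force: [-0.2, 1.2, -0.0]
finger_gap: 1.003
```

Emit:
apply_moves(targets=[[[0,0.384,0.65,0],[0,0.384,0.65,0],[0,0.384,0.65,0],[0,0.384,0.65,0],[0,0.384,0.65,0],[0,0.384,0.65,0]]])

```text
time_s: 12.75
tool_pos: [0.51, -0.2006, 0.2487]
eef_rot: [0.548, 0.449, 0.548, -0.444]
wrist_force: [-0.1, -0.1, 0.2]
finger_gap: 1.003
```

```bash
python3 - <<'E'
from h import *
c,im=shot("wrist","w6"); p,r=tool(); print(p,np.degrees(np.arctan2(*r.as_matrix()[[1,0],1])),rel([.506,-.2113,.079],np.radians(12)),ctrl.sense()["wrist_force"])
q=proj(c,[[.506,-.2113,.05],[.398,-.3246,.044],[.513,-.361,.033]]).round(); print(q)
x,y=q[0].astype(int); H=np.zeros((600,800,3),np.uint8); 
a=im[max(0,y-75):y+75,x-100:x+100]; H[:a.shape[0]*4,:]=cv2.resize(a,None,fx=4,fy=4,interpolation=cv2.INTER_CUBIC); print("crop origin",x-100,max(0,y-75)); cv2.imwrite("pics/m6.png",H)
E
```

```text
[ 0.50903503 -0.19926177  0.24908523] 11.717505041072869 [np.float64(0.5667), np.float64(-0.021), np.float64(0.0399), np.float64(-0.0094)] [-0.11677678  0.62106723  0.17184218]
[[313. 224.]
 [187. 308.]
 [293. 352.]]
crop origin 213 149
```

```bash
python3 - <<'E'
from h import *
im=cv2.imread("pics/w6.png"); z=lambda a:cv2.resize(a,None,fx=5,fy=5,interpolation=cv2.INTER_CUBIC)
H=np.zeros((600,800,3),np.uint8); H[:,:400]=z(im[165:285,273:353]); H[:500,400:800]=z(im[300:400,253:333]); cv2.imwrite("pics/m6.png",H)
E
```

```text
(no output)
```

View pics/m6.png

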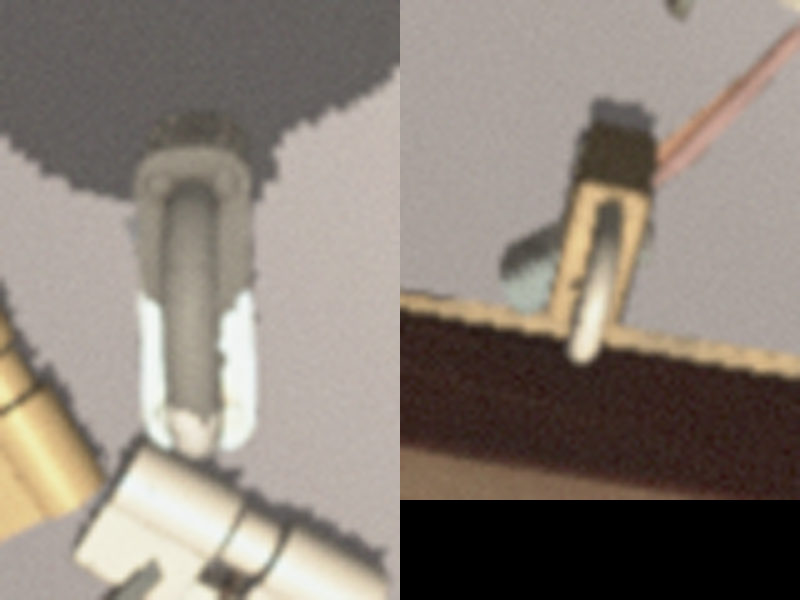

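```bash
python3 - <<'E'
from h import *
c=cam("wrist")
print(onz(c,(312.2,224.8),.05),onz(c,(292.4,350.8),.033)); a=onz(c,(253+212/5,337),.033);b=onz(c,(253+182/5,365),.033);print(np.degrees(np.arctan2(*(a-b)[[1,0]])))
M=onz(c,(312.2,224.8),.05); M[2]=.080; print(rel(M,np.radians(12)))
E
```

```text
[ 0.50404506 -0.21086427  0.05      ] [ 0.51112747 -0.35808901  0.033     ]
89.87572039595675
[np.float64(0.5633), np.float64(-0.0271), np.float64(0.0372), np.float64(-0.0094)]
```

Emit:
apply_moves(targets=[[[0.2,-0.027,0.037,-0.01],[0.4,-0.027,0.037,-0.01],[0.52,-0.027,0.037,-0.01],[0.563,-0.027,0.037,-0.01],[0.563,-0.027,0.037,-0.01],[0.563,-0.027,0.037,-0.01]]])

```text
time_s: 13.4
tool_pos: [0.5045, -0.2101, 0.0809]
eef_rot: [0.55, 0.447, 0.55, -0.442]
wrist_force: [0.5, 0.4, 0.6]
finger_gap: 0.997
```

Emit:
apply_moves(targets=[[[0,0,0,0],[0,0,0,0],[0,0,0,0],[0,0,0,0],[0,0,0,0],[0,0,0,0],[0,0,0,0],[0,0,0,0]]], hand=0)

```text
time_s: 14.2
tool_pos: [0.5046, -0.2102, 0.0812]
eef_rot: [0.55, 0.447, 0.55, -0.442]
wrist_force: [-2.1, 0.9, 5.2]
finger_gap: 0.097
```

Emit:
apply_moves(targets=[[[-0.05,0,0,0],[-0.15,0,0,0],[-0.3,0,0,0],[-0.45,0,0,0],[-0.6,0,0,0],[-0.65,0,0,0],[-0.65,0,0,0]]])

```text
time_s: 14.9
tool_pos: [0.5041, -0.2116, 0.2778]
eef_rot: [0.551, 0.447, 0.549, -0.442]
wrist_force: [-0.4, 0.1, -4.7]
finger_gap: 0.088
```

Emit:
apply_moves(targets=[[[0,-0.2,-0.3,0.3],[0,-0.377,-0.69,0.86],[0,-0.377,-0.69,0.86],[0,-0.377,-0.69,0.86],[0,-0.377,-0.69,0.86],[0,-0.377,-0.69,0.86],[0,-0.377,-0.69,0.86]]])

```text
time_s: 15.6
tool_pos: [0.3499, -0.0324, 0.276]
eef_rot: [0.437, 0.559, 0.437, -0.553]
wrist_force: [-0.1, -0.5, -2.3]
finger_gap: 0.096
```

```bash
python3 - <<'E'
from h import *
P=place(1,.021,.0782,-.0006); print(tool()[0],P); a=rel(P,YAW); P[2]+=.08; print(rel(P,YAW),a)
E
```

```text
[ 0.3498551  -0.03237142  0.27596346] [0.49364325 0.16144526 0.10990739]
[np.float64(0.2925), np.float64(0.3117), np.float64(-0.7394), np.float64(0.0012)] [np.float64(0.5592), np.float64(0.3104), np.float64(-0.7379), np.float64(0.0012)]
```

Emit:
apply_moves(targets=[[[0,0.1,-0.2,0],[0,0.2,-0.4,0],[0,0.31,-0.6,0],[0,0.311,-0.739,0],[0,0.311,-0.739,0],[0,0.311,-0.739,0],[0.15,0.311,-0.739,0],[0.29,0.311,-0.739,0],[0.29,0.311,-0.739,0]]])

```text
time_s: 16.5
tool_pos: [0.4914, 0.1601, 0.1841]
eef_rot: [-0.435, -0.555, -0.438, 0.557]
wrist_force: [-0.5, 0.6, -3.2]
finger_gap: 0.091
```

```bash
python3 - <<'E'
from h import *
print(tool()[0],rel(place(1,.021,.0782,-.0006),YAW))
E
```

```text
[0.49139152 0.1601423  0.18413616] [np.float64(0.2474), np.float64(0.0075), np.float64(-0.0057), np.float64(-0.0006)]
```

Emit:
apply_moves(targets=[[[0.12,0.007,-0.005,0],[0.2,0.007,-0.005,0],[0.23,0.007,-0.005,0],[0.235,0.007,-0.005,0],[0.235,0.007,-0.005,0]]])

```text
time_s: 17.0
tool_pos: [0.4944, 0.1611, 0.1152]
eef_rot: [-0.435, -0.556, -0.438, 0.556]
wrist_force: [0.8, -0.8, -3.3]
finger_gap: 0.09
```

Emit:
apply_moves(targets=[[[0.004,0,0,0],[0.008,0,0,0],[0.011,0,0,0],[0.011,0,0,0]]])

```text
time_s: 17.4
tool_pos: [0.4944, 0.1612, 0.112]
eef_rot: [-0.435, -0.556, -0.438, 0.556]
wrist_force: [0.1, 0.1, -3.2]
finger_gap: 0.091
```

Emit:
apply_moves(targets=[[[0.004,0,0,0],[0.008,0,0,0],[0.008,0,0,0]]])

```text
time_s: 17.7
tool_pos: [0.4943, 0.1612, 0.1095]
eef_rot: [-0.435, -0.556, -0.438, 0.556]
wrist_force: [-0.4, -0.1, -2.3]
finger_gap: 0.096
```

Emit:
apply_moves(targets=[[[0.003,0,0,0],[0.006,0,0,0],[0.006,0,0,0]]])

```text
time_s: 18.0
tool_pos: [0.4953, 0.1613, 0.1089]
eef_rot: [0.436, 0.557, 0.437, -0.556]
wrist_force: [1.0, 0.2, 9.1]
finger_gap: 0.093
```

Emit:
apply_moves(targets=[[[-0.003,0,0,0],[-0.003,0,0,0],[-0.003,0,0,0],[-0.003,0,0,0]]], hand=30)

```text
time_s: 18.4
tool_pos: [0.4953, 0.1613, 0.1097]
eef_rot: [0.436, 0.557, 0.437, -0.556]
wrist_force: [1.7, -0.3, -0.0]
finger_gap: 0.301
```

Emit:
apply_moves(targets=[[[0.002,0.008,0,0],[0.004,0.016,0,0],[0.006,0.024,0,0],[0.008,0.032,0,0],[0.01,0.04,0,0],[0.012,0.048,0,0],[0.014,0.056,0,0],[0.015,0.067,0,0],[0.015,0.07,0,0],[0.015,0.07,0,0]]])

```text
time_s: 19.4
tool_pos: [0.5158, 0.1563, 0.1052]
eef_rot: [0.436, 0.557, 0.437, -0.556]
wrist_force: [-0.0, 0.2, 0.4]
finger_gap: 0.3
```

```bash
python3 - <<'E'
from h import *
c,im=shot("wrist","w7"); s,im2=shot("side","s7"); s,im3=shot("scene","s7b")
H=np.zeros((600,800,3),np.uint8); H[:300,:400]=im[140:440,120:520]
H[300:600,:380]=cv2.resize(im2[240:390,270:460],None,fx=2,fy=2,interpolation=cv2.INTER_CUBIC); H[:300,400:760]=cv2.resize(im3[150:270,190:334],None,fx=2.5,fy=2.5,interpolation=cv2.INTER_CUBIC); cv2.imwrite("pics/m7.png",H); print(tool()[0],ctrl.sense()["wrist_force"],ctrl.sense()["finger_gap"])
E
```

```text
[0.51559157 0.15635639 0.10522055] [-0.12049493  0.99998835 -0.29993933] 0.29969656147646284
```

Emit:
apply_moves(targets=[[[0,0.02,0,0],[0,0.02,0,0],[0,0.02,0,0]]], hand=60)

```text
time_s: 19.85
tool_pos: [0.5216, 0.1549, 0.1052]
eef_rot: [0.436, 0.557, 0.437, -0.556]
wrist_force: [-0.7, 0.3, -0.4]
finger_gap: 0.598
```

Emit:
apply_moves(targets=[[[-0.08,0,0,0],[-0.2,0,0,0],[-0.35,0,0,0],[-0.48,0,0,0],[-0.48,0,0,0],[-0.48,0,0,0]]])

```text
time_s: 20.45
tool_pos: [0.5217, 0.1545, 0.2498]
eef_rot: [0.436, 0.557, 0.437, -0.555]
wrist_force: [0.7, -0.2, -0.5]
finger_gap: 0.601
```

Emit:
apply_moves(targets=[[[0,-0.39,0.73,0],[0,-0.39,0.73,0],[0,-0.39,0.73,0],[0,-0.39,0.73,0],[0,-0.39,0.73,0],[0,-0.39,0.73,0],[0,-0.39,0.73,0]]], hand=100)

```text
time_s: 21.15
tool_pos: [0.3556, -0.0311, 0.2484]
eef_rot: [0.435, 0.558, 0.437, -0.556]
wrist_force: [-0.1, 0.5, 0.1]
finger_gap: 1.003
```

Emit:
apply_moves(targets=[[[0,0.375,0.83,0.143],[0,0.375,0.83,0.143],[0,0.375,0.83,0.143],[0,0.375,0.83,0.143],[0,0.375,0.83,0.143],[0,0.375,0.83,0.143],[0,0.375,0.83,0.143]]])

```text
time_s: 21.85
tool_pos: [0.4061, -0.3016, 0.2453]
eef_rot: [0.413, 0.574, 0.416, -0.572]
wrist_force: [0.0, 0.4, 0.2]
finger_gap: 0.999
```

```bash
python3 - <<'E'
from h import *
c,im=shot("wrist","w8"); p,r=tool(); print(p,np.degrees(np.arctan2(*r.as_matrix()[[1,0],1])),rel([.398,-.3246,.068],np.radians(-18)))
q=proj(c,[.398,-.3246,.044])[0].round(); print(q); x,y=q.astype(int); print(x-50,y-60)
H=np.zeros((600,800,3),np.uint8); z=lambda a,f:cv2.resize(a,None,fx=f,fy=f,interpolation=cv2.INTER_CUBIC)
H[:,:500]=z(im[y-60:y+60,x-50:x+50],5)
im2=cv2.imread("pics/w7.png"); H[:300,500:]=im2[130:430,190:490]; cv2.imwrite("pics/m8.png",H)
E
```

```text
[ 0.40588025 -0.29997895  0.24565068] -18.18983778861507 [np.float64(0.5917), np.float64(0.0024), np.float64(0.0893), np.float64(-0.0064)]
[321. 239.]
271 179
```

View pics/m8.png

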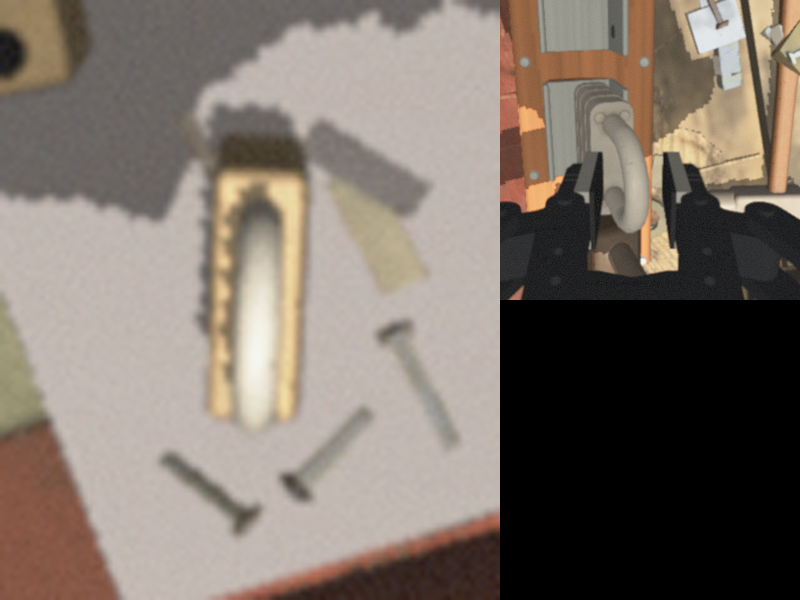

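Silver leans in seat c as it should; medium body top centre at (322.4,237.8).

```bash
python3 - <<'E'
from h import *
c=cam("wrist"); M=onz(c,(322.4,237.8),.044); print(M)
a=onz(c,(271+262/5,179+172/5),.044);b=onz(c,(271+253/5,179+417/5),.044); y=np.arctan2(*(a-b)[[1,0]]); print(np.degrees(y),np.linalg.norm(a-b))
M[2]=.069; print(rel(M,y-np.pi/2))
E
```

```text
[ 0.39925646 -0.32207394  0.044     ]
69.84871303473882 0.048478889467154396
[np.float64(0.5884), np.float64(0.0037), np.float64(0.08), np.float64(0.0654)]
```

Emit:
apply_moves(targets=[[[0.1,0.004,0.08,0.04],[0.25,0.004,0.08,0.04],[0.4,0.004,0.08,0.04],[0.54,0.004,0.08,0.04],[0.588,0.004,0.08,0.04],[0.588,0.004,0.08,0.04],[0.588,0.004,0.08,0.04]]])

```text
time_s: 22.6
tool_pos: [0.4002, -0.3213, 0.0697]
eef_rot: [0.407, 0.578, 0.411, -0.576]
wrist_force: [1.1, -0.4, 1.2]
finger_gap: 1.001
```

Emit:
apply_moves(targets=[[[0,0,0,0],[0,0,0,0],[0,0,0,0],[0,0,0,0],[0,0,0,0],[0,0,0,0],[0,0,0,0],[0,0,0,0]]], hand=0)

```text
time_s: 23.4
tool_pos: [0.4001, -0.3214, 0.07]
eef_rot: [0.407, 0.578, 0.411, -0.576]
wrist_force: [-1.3, 0.7, 5.4]
finger_gap: 0.081
```

Emit:
apply_moves(targets=[[[-0.05,0,0,0],[-0.15,0,0,0],[-0.3,0,0,0],[-0.45,0,0,0],[-0.6,0,0,0],[-0.65,0,0,0],[-0.65,0,0,0]]])

```text
time_s: 24.1
tool_pos: [0.4007, -0.3229, 0.2665]
eef_rot: [0.408, 0.578, 0.41, -0.576]
wrist_force: [0.2, 0.8, -3.5]
finger_gap: 0.078
```

Emit:
apply_moves(targets=[[[0,-0.15,-0.25,-0.1],[0,-0.3,-0.5,-0.19],[0,-0.48,-0.865,-0.19],[0,-0.48,-0.865,-0.19],[0,-0.48,-0.865,-0.19],[0,-0.48,-0.865,-0.19],[0,-0.48,-0.865,-0.19],[0,-0.48,-0.865,-0.19]]])

```text
time_s: 24.9
tool_pos: [0.3502, -0.0295, 0.2658]
eef_rot: [0.437, 0.556, 0.439, -0.554]
wrist_force: [0.1, -1.1, -2.2]
finger_gap: 0.077
```

```bash
python3 - <<'E'
from h import *
P=place(2,.018,.067,-.001); print(tool()[0],P); a=rel(P,YAW); P[2]+=.08; print(rel(P,YAW),a)
E
```

```text
[ 0.35016816 -0.02949718  0.26578859] [0.51280517 0.2343836  0.09778034]
[np.float64(0.2963), np.float64(0.3234), np.float64(-0.9804), np.float64(0.0088)] [np.float64(0.563), np.float64(0.3238), np.float64(-0.9795), np.float64(0.0088)]
```

Emit:
apply_moves(targets=[[[0,0.1,-0.25,0.009],[0,0.2,-0.5,0.009],[0,0.32,-0.75,0.009],[0,0.324,-0.98,0.009],[0,0.324,-0.98,0.009],[0,0.324,-0.98,0.009],[0,0.324,-0.98,0.009],[0.15,0.324,-0.98,0.009],[0.29,0.324,-0.98,0.009],[0.29,0.324,-0.98,0.009]]])

```text
time_s: 25.9
tool_pos: [0.5112, 0.2319, 0.173]
eef_rot: [-0.434, -0.554, -0.439, 0.559]
wrist_force: [-0.6, -0.8, -1.9]
finger_gap: 0.081
```

```bash
python3 - <<'E'
from h import *
print(tool()[0],rel(place(2,.018,.067,-.001),YAW))
E
```

```text
[0.5111876  0.23192375 0.17297283] [np.float64(0.2506), np.float64(0.0059), np.float64(-0.0098), np.float64(-0.0038)]
```

Emit:
apply_moves(targets=[[[0.1,0.006,-0.01,0],[0.2,0.006,-0.01,0],[0.235,0.006,-0.01,0],[0.24,0.006,-0.01,0],[0.24,0.006,-0.01,0],[0.24,0.006,-0.01,0]]])

```text
time_s: 26.5
tool_pos: [0.5138, 0.2345, 0.1028]
eef_rot: [-0.434, -0.554, -0.438, 0.559]
wrist_force: [0.1, 0.2, -2.8]
finger_gap: 0.077
```

Emit:
apply_moves(targets=[[[0.004,0,0,0],[0.007,0,0,0],[0.01,0,0,0],[0.01,0,0,0]]])

```text
time_s: 26.9
tool_pos: [0.5137, 0.2345, 0.0998]
eef_rot: [-0.434, -0.554, -0.438, 0.559]
wrist_force: [-0.1, 0.2, -3.2]
finger_gap: 0.083
```

Emit:
apply_moves(targets=[[[0.003,0,0,0],[0.006,0,0,0],[0.006,0,0,0]]])

```text
time_s: 27.2
tool_pos: [0.5135, 0.2345, 0.0978]
eef_rot: [-0.434, -0.554, -0.438, 0.559]
wrist_force: [-0.4, 0.2, -2.4]
finger_gap: 0.079
```

Emit:
apply_moves(targets=[[[0.003,0,0,0],[0.006,0,0,0],[0.006,0,0,0]]])

```text
time_s: 27.5
tool_pos: [0.514, 0.2346, 0.0969]
eef_rot: [-0.434, -0.555, -0.438, 0.558]
wrist_force: [-1.6, -1.4, 7.4]
finger_gap: 0.076
```

Emit:
apply_moves(targets=[[[-0.003,0,0,0],[-0.003,0,0,0],[-0.003,0,0,0],[-0.003,0,0,0]]], hand=28)

```text
time_s: 27.9
tool_pos: [0.5141, 0.2346, 0.0977]
eef_rot: [-0.434, -0.555, -0.438, 0.558]
wrist_force: [-0.1, 0.4, 1.1]
finger_gap: 0.278
```

Emit:
apply_moves(targets=[[[0.002,0.007,0,0],[0.004,0.014,0,0],[0.006,0.021,0,0],[0.008,0.028,0,0],[0.01,0.036,0,0],[0.011,0.044,0,0],[0.012,0.053,0,0],[0.012,0.06,0,0],[0.012,0.06,0,0]]])

```text
time_s: 28.8
tool_pos: [0.5318, 0.2302, 0.094]
eef_rot: [-0.434, -0.555, -0.438, 0.558]
wrist_force: [0.4, 0.1, -0.1]
finger_gap: 0.28
```

Emit:
apply_moves(targets=[[[0,0.01,0,0],[0,0.01,0,0],[0,0.01,0,0]]], hand=60)

```text
time_s: 29.1
tool_pos: [0.5347, 0.2294, 0.0939]
eef_rot: [-0.434, -0.555, -0.438, 0.558]
wrist_force: [0.0, -1.1, 0.8]
finger_gap: 0.603
```

```bash
python3 - <<'E'
from h import *
shot("wrist","w9"); print(tool()[0],ctrl.sense()["wrist_force"])
E
```

```text
[0.5346651  0.22946127 0.09393162] [-0.28213998  0.64557588  0.47436318]
```

Emit:
apply_moves(targets=[[[-0.08,0,0,0],[-0.2,0,0,0],[-0.35,0,0,0],[-0.5,0,0,0],[-0.52,0,0,0],[-0.52,0,0,0]]])

```text
time_s: 29.75
tool_pos: [0.5361, 0.2294, 0.2513]
eef_rot: [-0.435, -0.556, -0.438, 0.557]
wrist_force: [0.1, 0.2, -0.7]
finger_gap: 0.599
```

Emit:
apply_moves(targets=[[[0,-0.398,0.98,-0.52],[0,-0.398,0.98,-0.52],[0,-0.398,0.98,-0.52],[0,-0.398,0.98,-0.52],[0,-0.398,0.98,-0.52],[0,-0.398,0.98,-0.52],[0,-0.398,0.98,-0.52],[0,-0.398,0.98,-0.52]]], hand=100)

```text
time_s: 30.55
tool_pos: [0.3486, -0.0289, 0.2505]
eef_rot: [0.505, 0.492, 0.509, -0.494]
wrist_force: [-0.8, 0.0, -0.1]
finger_gap: 1.001
```

Emit:
apply_moves(targets=[[[0,0.1,0.2,0],[0,0.2,0.45,0],[0,0.46,0.99,0],[0,0.46,0.99,0],[0,0.46,0.99,0],[0,0.46,0.99,0],[0,0.46,0.99,0],[0,0.46,0.99,0]]])

```text
time_s: 31.35
tool_pos: [0.4961, -0.3239, 0.2458]
eef_rot: [0.503, 0.492, 0.51, -0.494]
wrist_force: [-0.4, -0.3, 0.1]
finger_gap: 0.998
```

```bash
python3 - <<'E'
from h import *
c,im=shot("wrist","w10"); p,r=tool(); print(p,np.degrees(np.arctan2(*r.as_matrix()[[1,0],1])),rel([.512,-.3595,.051],np.radians(2)))
q=proj(c,[.512,-.3595,.033])[0].round(); print(q); x,y=q.astype(int); print(x-40,y-60)
H=np.zeros((600,800,3),np.uint8); z=lambda a,f:cv2.resize(a,None,fx=f,fy=f,interpolation=cv2.INTER_CUBIC)
H[:,:400]=z(im[y-60:y+60,x-40:x+40],5)
im2=cv2.imread("pics/w9.png"); H[:400,400:]=im2[80:480,120:520]; cv2.imwrite("pics/m10.png",H)
E
```

```text
[ 0.49549547 -0.3223233   0.2463204 ] 1.5510533022390982 [np.float64(0.65), np.float64(0.0571), np.float64(0.1285), np.float64(-0.015)]
[338. 247.]
298 187
```

View pics/m10.png

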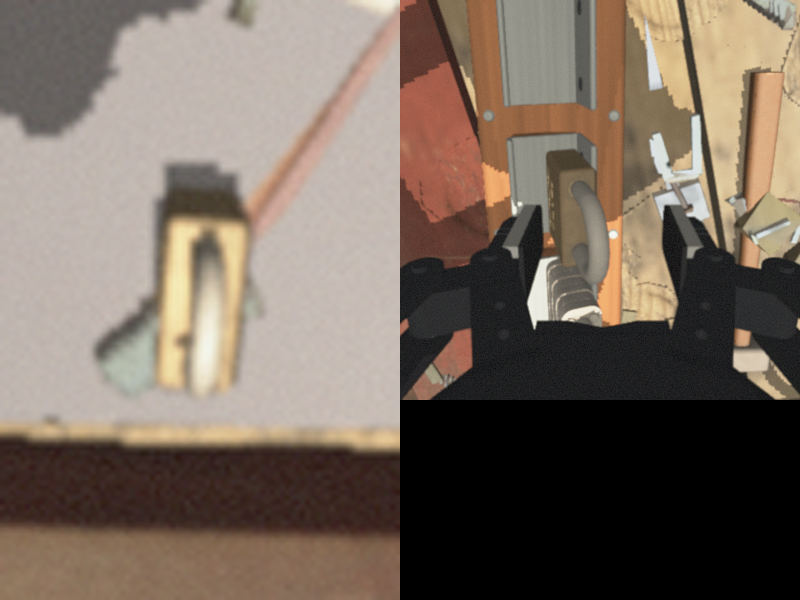

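Medium leans in seat b; small body-top centre at (338.2,247), as predicted.

```bash
python3 - <<'E'
from h import *
c=cam("wrist"); M=onz(c,(338.2,247),.033); print(M)
a=onz(c,(298+205/5,187+213/5),.033);b=onz(c,(298+197/5,187+388/5),.033); y=np.arctan2(*(a-b)[[1,0]]); print(np.degrees(y),np.linalg.norm(a-b))
M[2]=.0515; print(rel(M,y-np.pi/2))
E
```

```text
[ 0.51163239 -0.35812963  0.033     ]
89.79336037137621 0.036371628742792685
[np.float64(0.6484), np.float64(0.056), np.float64(0.1239), np.float64(0.0585)]
```

Emit:
apply_moves(targets=[[[0.1,0.056,0.124,0.04],[0.25,0.056,0.124,0.04],[0.4,0.056,0.124,0.04],[0.55,0.056,0.124,0.04],[0.62,0.056,0.124,0.04],[0.645,0.056,0.124,0.04],[0.645,0.056,0.124,0.04],[0.645,0.056,0.124,0.04]]])

```text
time_s: 32.2
tool_pos: [0.5124, -0.3581, 0.054]
eef_rot: [0.499, 0.497, 0.504, -0.499]
wrist_force: [-0.4, 0.1, -0.5]
finger_gap: 0.999
```

Emit:
apply_moves(targets=[[[0,0,0,0],[0,0,0,0],[0,0,0,0],[0,0,0,0],[0,0,0,0],[0,0,0,0],[0,0,0,0],[0,0,0,0]]], hand=0)

```text
time_s: 33.0
tool_pos: [0.5123, -0.3581, 0.054]
eef_rot: [0.499, 0.497, 0.504, -0.499]
wrist_force: [0.1, 0.5, 1.4]
finger_gap: 0.046
```

Emit:
apply_moves(targets=[[[-0.05,0,0,0],[-0.15,0,0,0],[-0.3,0,0,0],[-0.45,0,0,0],[-0.6,0,0,0],[-0.7,0,0,0],[-0.7,0,0,0]]])

```text
time_s: 33.7
tool_pos: [0.5146, -0.3594, 0.2701]
eef_rot: [0.502, 0.498, 0.502, -0.499]
wrist_force: [0.0, -0.5, -0.9]
finger_gap: 0.048
```

Emit:
apply_moves(targets=[[[0,-0.25,-0.5,0.25],[0,-0.5,-0.99,0.45],[0,-0.5,-0.99,0.45],[0,-0.5,-0.99,0.45],[0,-0.5,-0.99,0.45],[0,-0.5,-0.99,0.45],[0,-0.5,-0.99,0.45],[0,-0.5,-0.99,0.45]]])

```text
time_s: 34.5
tool_pos: [0.361, -0.0607, 0.2706]
eef_rot: [-0.441, -0.553, -0.44, 0.554]
wrist_force: [0.4, -0.8, -1.3]
finger_gap: 0.045
```

```bash
python3 - <<'E'
from h import *
c,im=shot("wrist","w11"); s,im2=shot("scene","s11"); i0=cv2.imread("pics/scene0.png")
print("scene patch before/after",i0[365:392,405:430].mean((0,1)),im2[365:392,405:430].mean((0,1)))
p,r=tool(); h=cv2.cvtColor(im[230:420,290:350],cv2.COLOR_BGR2HSV); m=((h[...,0]>12)&(h[...,0]<28)&(h[...,1]>90)).astype(np.uint8); print("brass px in hand",m.sum(),cv2.boundingRect(m))
print("expected body top centre px",proj(c,p-[0,0,.021]))
P=place(3,.018,.051); print(p,P); a=rel(P,YAW); P[2]+=.08; print(rel(P,YAW),a)
E
```

```text
scene patch before/after [ 84.35407407 103.66074074 117.89037037] [110.30962963 121.67407407 133.06962963]
brass px in hand 437 (0, 0, 57, 179)
expected body top centre px [[324.14463108 301.26126538]]
[ 0.36236628 -0.06298516  0.27020454] [0.53032097 0.306282   0.08178034]
[np.float64(0.3584), np.float64(0.2675), np.float64(-1.3263), np.float64(0.0219)] [np.float64(0.6251), np.float64(0.2675), np.float64(-1.3269), np.float64(0.0219)]
```

Emit:
apply_moves(targets=[[[0,0.08,-0.3,0.02],[0,0.14,-0.6,0.02],[0,0.18,-0.9,0.02],[0,0.18,-0.9,0.02],[0,0.18,-0.9,0.02],[0,0.18,-0.9,0.02],[0,0.18,-0.9,0.02]]])

```text
time_s: 35.3
tool_pos: [0.4773, 0.1899, 0.2682]
eef_rot: [-0.438, -0.554, -0.438, 0.557]
wrist_force: [-1.2, -0.6, -0.3]
finger_gap: 0.041
```

Emit:
apply_moves(targets=[[[0,0.088,-0.426,0],[0,0.088,-0.426,0],[0,0.088,-0.426,0],[0,0.088,-0.426,0],[0.15,0.088,-0.426,0],[0.3,0.088,-0.426,0],[0.36,0.088,-0.426,0],[0.36,0.088,-0.426,0]]])

```text
time_s: 36.1
tool_pos: [0.5319, 0.3057, 0.1567]
eef_rot: [-0.437, -0.553, -0.438, 0.559]
wrist_force: [0.7, -0.2, -0.6]
finger_gap: 0.046
```

```bash
python3 - <<'E'
from h import *
print(tool()[0],rel(place(3,.018,.051),YAW))
E
```

```text
[0.53188567 0.30571172 0.15665832] [np.float64(0.2496), np.float64(-0.004), np.float64(-0.0022), np.float64(0.0032)]
```

Emit:
apply_moves(targets=[[[0.1,-0.004,-0.002,0],[0.2,-0.004,-0.002,0],[0.235,-0.004,-0.002,0],[0.24,-0.004,-0.002,0],[0.24,-0.004,-0.002,0],[0.24,-0.004,-0.002,0]]])

```text
time_s: 36.7
tool_pos: [0.5312, 0.3064, 0.0866]
eef_rot: [-0.437, -0.553, -0.437, 0.558]
wrist_force: [-0.8, -0.4, -1.2]
finger_gap: 0.045
```

Emit:
apply_moves(targets=[[[0.004,0,0,0],[0.007,0,0,0],[0.01,0,0,0],[0.01,0,0,0]]])

```text
time_s: 37.1
tool_pos: [0.5311, 0.3064, 0.0835]
eef_rot: [-0.437, -0.553, -0.437, 0.558]
wrist_force: [-0.8, -0.4, -1.1]
finger_gap: 0.045
```

Emit:
apply_moves(targets=[[[0.003,0,0,0],[0.006,0,0,0],[0.006,0,0,0]]])

```text
time_s: 37.4
tool_pos: [0.531, 0.3064, 0.0815]
eef_rot: [-0.437, -0.553, -0.437, 0.558]
wrist_force: [0.5, 0.6, -0.6]
finger_gap: 0.047
```

Emit:
apply_moves(targets=[[[0.003,0,0,0],[0.005,0,0,0],[0.005,0,0,0]]])

```text
time_s: 37.7
tool_pos: [0.5314, 0.3064, 0.0807]
eef_rot: [-0.437, -0.554, -0.437, 0.558]
wrist_force: [-0.2, -0.2, 6.8]
finger_gap: 0.047
```

Emit:
apply_moves(targets=[[[-0.003,0,0,0],[-0.003,0,0,0],[-0.003,0,0,0],[-0.003,0,0,0]]], hand=26)

```text
time_s: 38.1
tool_pos: [0.5314, 0.3064, 0.0815]
eef_rot: [-0.437, -0.554, -0.437, 0.558]
wrist_force: [-0.4, -1.2, -0.4]
finger_gap: 0.264
```

Emit:
apply_moves(targets=[[[0.001,0.006,0,0],[0.002,0.012,0,0],[0.003,0.018,0,0],[0.004,0.024,0,0],[0.005,0.03,0,0],[0.006,0.036,0,0],[0.006,0.042,0,0],[0.006,0.042,0,0]]])

```text
time_s: 38.9
tool_pos: [0.5438, 0.3034, 0.0796]
eef_rot: [-0.437, -0.554, -0.437, 0.558]
wrist_force: [0.3, -0.2, 0.0]
finger_gap: 0.26
```

Emit:
apply_moves(targets=[[[0,0.01,0,0],[0,0.01,0,0],[0,0.01,0,0]]], hand=60)

```text
time_s: 39.2
tool_pos: [0.5468, 0.3027, 0.0796]
eef_rot: [-0.437, -0.554, -0.437, 0.558]
wrist_force: [0.1, 0.5, -0.2]
finger_gap: 0.597
```

Emit:
apply_moves(targets=[[[-0.08,0,0,0],[-0.2,0,0,0],[-0.35,0,0,0],[-0.5,0,0,0],[-0.6,0,0,0],[-0.6,0,0,0]]])

```text
time_s: 39.8
tool_pos: [0.5485, 0.3038, 0.2646]
eef_rot: [0.438, 0.556, 0.436, -0.555]
wrist_force: [0.1, -0.1, 0.3]
finger_gap: 0.6
```

Emit:
apply_moves(targets=[[[-0.2,-0.5,0.5,0],[-0.2,-0.5,0.5,0],[-0.2,-0.5,0.5,0],[-0.2,-0.5,0.5,0],[-0.2,-0.5,0.5,0],[-0.2,-0.5,0.5,0]]])

```text
time_s: 40.4
tool_pos: [0.3657, 0.1926, 0.3255]
eef_rot: [0.438, 0.557, 0.436, -0.555]
wrist_force: [0.5, 0.6, -0.6]
finger_gap: 0.601
```

```bash
python3 - <<'E'
from h import *
c,im=shot("wrist","w12"); s,im2=shot("scene","s12"); s3,im3=shot("side","s12b"); p,r=tool(); print(p)
pts=[(FD+k*.075*U-.0166*N)+[0,0,.0054] for k in range(4)]; print(proj(c,pts).round(),proj(s,pts).round())
H=np.zeros((600,800,3),np.uint8); q=proj(c,pts).astype(int); x0=max(0,q[:,0].min()-50); x1=min(640,q[:,0].max()+110); y0=max(0,q[:,1].min()-70); y1=min(480,q[:,1].max()+60)
print(x0,y0,x1,y1); a=im[y0:y1,x0:x1]; f=min(600/a.shape[0],440/a.shape[1]); a=cv2.resize(a,None,fx=f,fy=f,interpolation=cv2.INTER_CUBIC); H[:a.shape[0],:a.shape[1]]=a; print(f)
H[:300,440:800]=cv2.resize(im2[150:270,190:334],None,fx=2.5,fy=2.5,interpolation=cv2.INTER_CUBIC); H[300:,440:800]=cv2.resize(im3[240:390,270:450],None,fx=2,fy=2,interpolation=cv2.INTER_CUBIC); cv2.imwrite("pics/m12.png",H)
E
```

```text
[0.36760747 0.19356491 0.32368197]
[[422. 257.]
 [427. 197.]
 [432. 131.]
 [438.  59.]] [[266. 235.]
 [258. 214.]
 [250. 196.]
 [243. 179.]]
371 0 547 316
1.8987341772151898
```

View pics/m12.png

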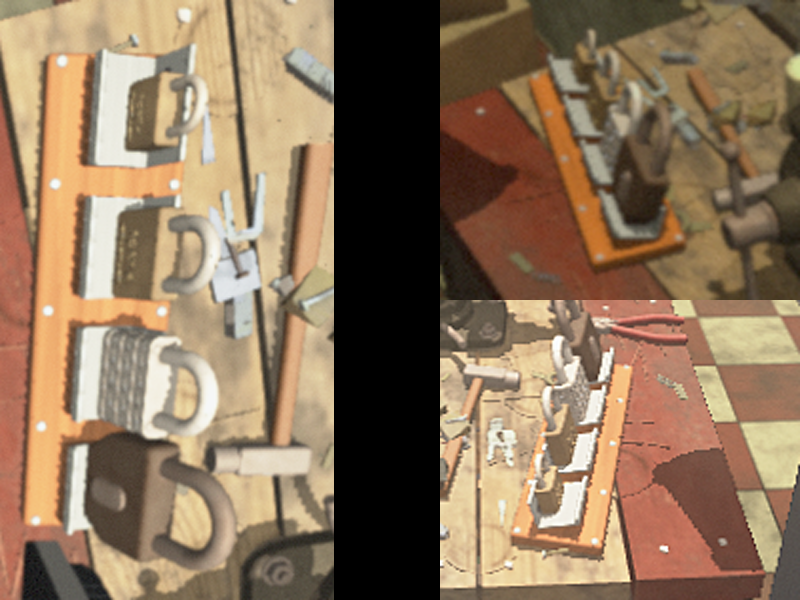

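Order and leaning look right in all three views. A numeric centring check against the projected ideal foot corners.

```bash
python3 - <<'E'
from h import *
c=cam("wrist"); im=cv2.imread("pics/w12.png"); hsv=cv2.cvtColor(im,cv2.COLOR_BGR2HSV); s,co=np.sin(np.radians(18)),np.cos(np.radians(18)); f=1.8987
print(tool()[0])
for n,k,T,w,h in (("giant",0,.026,.072,.059),("large",1,.021,.058,.047),("med",2,.018,.05,.041),("small",3,.018,.036,.03)):
    def pt(t,u,v): return FD+k*.075*U+u*U-N*t*co+[0,0,t*s]+v*(N*s+np.array([0,0,co]))
    pts=[pt(T,w/2,0),pt(T,-w/2,0),pt(T,w/2,h),pt(T,-w/2,h)]; seat=[pt(.035,.029,0),pt(.035,-.029,0)]
    q=(proj(c,pts+seat)-[371,0])*f
    print(n,"foot L/R, top L/R:",q[:4].round().tolist(),"ledge front",q[4:].round().tolist())
    # row profile through mid height of front face, along U: saturation/value in steps of 2 mm
    us=np.arange(-.042,.043,.002); pr=proj(c,[pt(T,u,.5*h) for u in us]); S=[hsv[int(round(y)),int(round(x))].tolist() for x,y in pr]
    print(" ".join(f"{int(1000*u)}:{a[1]}/{a[2]}" for u,a in zip(us,S)))
E
```

```text
[0.36760747 0.19356491 0.32368197]
giant foot L/R, top L/R: [[88.0, 438.0], [80.0, 542.0], [147.0, 464.0], [135.0, 581.0]] ledge front [[75.0, 449.0], [69.0, 534.0]]
-42:86/222 -40:90/222 -38:92/220 -36:91/218 -33:83/222 -31:82/225 -29:86/220 -27:82/211 -25:79/162 -23:84/91 -21:97/79 -19:97/79 -17:77/80 -15:95/78 -13:97/79 -11:77/79 -9:86/80 -7:103/74 -5:86/80 -3:92/83 -1:80/89 0:69/103 2:60/115 4:61/118 6:54/118 8:52/113 10:62/115 12:60/111 14:64/92 16:79/84 18:94/81 20:87/76 22:101/76 24:83/80 26:82/78 28:81/79 30:81/82 32:74/79 34:87/79 36:83/80 38:82/81 40:75/78 42:83/80
large foot L/R, top L/R: [[104.0, 329.0], [97.0, 422.0], [153.0, 338.0], [143.0, 440.0]] ledge front [[84.0, 330.0], [77.0, 423.0]]
-42:80/83 -40:83/77 -38:87/79 -36:76/77 -33:86/71 -31:66/62 -29:87/70 -27:141/134 -25:77/132 -23:40/133 -21:31/138 -19:33/131 -17:29/131 -15:31/130 -13:19/149 -11:35/146 -9:33/148 -7:33/145 -5:33/133 -3:26/119 -1:23/145 0:29/159 2:36/154 4:38/135 6:30/129 8:37/139 10:32/143 12:30/151 14:35/151 16:33/140 18:39/143 20:37/118 22:30/127 24:34/134 26:31/123 28:37/117 30:45/107 32:22/117 3
[... 517 characters left out ...]
96/106 22:91/98 24:24/126 26:21/185 28:24/222 30:134/220 32:130/244 34:130/244 36:132/243 38:129/243 40:133/242 42:129/243
small foot L/R, top L/R: [[128.0, 78.0], [123.0, 148.0], [163.0, 64.0], [157.0, 140.0]] ledge front [[103.0, 53.0], [96.0, 167.0]]
-42:138/239 -40:133/240 -38:136/238 -36:134/241 -33:137/239 -31:135/240 -29:75/224 -27:9/238 -25:10/237 -23:11/238 -21:24/221 -19:82/87 -17:93/101 -15:94/103 -13:89/109 -11:89/112 -9:93/115 -7:98/120 -5:90/139 -3:94/139 -1:91/123 0:86/119 2:94/125 4:91/121 6:96/133 8:96/119 10:97/116 12:99/113 14:90/111 16:18/223 18:11/232 20:13/232 22:12/233 24:12/233 26:108/219 28:101/206 30:96/209 32:98/210 34:99/214 36:98/214 38:97/215 40:93/219 42:89/223
```

Small and medium check out within 1–2 mm, but the giant's right edge reads ~10 mm off to the left from this oblique view. I'll look again from straight ahead of it, and measure by numbers.

Emit:
apply_moves(targets=[[[0.06,0.07,0.485,0],[0.06,0.07,0.485,0],[0.06,0.07,0.485,0],[0.06,0.07,0.485,0],[0.06,0.07,0.485,0],[0.06,0.07,0.485,0],[0.06,0.07,0.485,0]]])

```text
time_s: 41.25
tool_pos: [0.3541, 0.0483, 0.3057]
eef_rot: [0.438, 0.555, 0.437, -0.555]
wrist_force: [0.5, 0.6, 0.0]
finger_gap: 0.601
```

```bash
cat > edges.py <<'E'
from h import *
import sys
c,im=shot("wrist",sys.argv[1]); g=cv2.GaussianBlur(im,(3,3),0); hsv=cv2.cvtColor(g,cv2.COLOR_BGR2HSV); s,co=np.sin(np.radians(18)),np.cos(np.radians(18))
o,_=ray(c,(320,240)); print("tool",tool()[0],"cam U-coord rel. d",((o-FD)@U).round(3))
us=np.arange(-.060,.1401,.002)
def prof(t,v,lab):
    pr=proj(c,[FD+u*U-N*t*co+[0,0,t*s]+v*(N*s+np.array([0,0,co])) for u in us])
    print(lab," ".join(f"{round(1000*u)}:{hsv[int(round(y)),int(round(x))][1]}/{hsv[int(round(y)),int(round(x))][2]}" if 0<=x<639 and 0<=y<479 else "-" for u,(x,y) in zip(us,pr)))
prof(.033,.0,"ledge front"); prof(.026,.045,"giant v45"); prof(.026,.03,"giant v30"); prof(.026,.015,"giant v15"); prof(.021,.03,"large v30")
E
python3 edges.py w13
```

```text
tool [0.3540099  0.04830613 0.3057038 ] cam U-coord rel. d 0.003
ledge front -60:104/159 -58:103/153 -56:106/151 -54:109/162 -52:106/159 -50:102/158 -48:103/159 -46:109/164 -44:109/168 -42:113/167 -40:113/167 -38:113/167 -36:111/166 -34:112/166 -32:122/173 -30:128/221 -28:49/232 -26:11/236 -24:11/236 -22:11/235 -20:13/231 -18:13/232 -16:11/231 -14:10/234 -12:11/234 -10:11/235 -8:11/236 -6:12/232 -4:12/230 -2:13/231 0:11/231 2:11/233 4:11/233 6:11/234 8:12/235 10:12/230 12:12/229 14:12/228 16:11/230 18:10/232 20:12/233 22:11/234 24:12/232 26:12/227 28:13/227 30:80/214 32:140/227 34:140/234 36:140/221 38:136/238 40:132/243 42:131/243 44:133/242 46:119/208 48:19/214 50:11/234 52:12/234 54:12/230 56:12/229 58:13/229 60:11/230 62:11/232 64:11/234 66:11/234 68:12/231 70:13/229 72:12/230 74:12/229 76:12/231 78:11/233 80:10/234 82:12/229 84:14/229 86:13/228 88:12/228 90:11/229 92:11/231 94:11/232 96:14/225 98:13/227 100:14/226 102:12/227 104:55/231 106:115/237 108:134/240 110:135/240 112:135/240 114:135/240 116:135/239 118:143/177 120:69/100 122:20/201 124:15/221 126:13/227 128:13/228 - - - 
[... 3109 characters left out ...]
:87/76 -14:85/78 -12:86/77 -10:85/78 -8:83/77 -6:85/78 -4:81/79 -2:77/86 0:68/117 2:63/149 4:63/162 6:63/169 8:64/172 10:63/161 12:65/141 14:82/84 16:92/75 18:87/76 20:85/75 22:84/76 24:83/77 26:82/78 28:82/78 30:82/78 32:83/77 34:85/78 36:85/75 38:86/77 40:79/77 42:83/71 44:56/77 46:36/100 48:33/130 50:39/150 52:39/158 54:39/152 56:39/143 58:36/149 60:38/179 62:41/162 64:39/144 66:40/148 68:36/158 70:39/175 72:41/160 74:41/151 76:41/149 78:35/153 80:37/152 82:42/164 84:40/152 86:39/149 88:32/153 90:37/160 92:40/160 94:41/149 96:42/140 98:37/153 100:47/142 102:87/164 104:140/232 106:139/233 108:138/235 110:140/230 112:39/138 114:30/86 116:80/67 118:87/76 120:89/80 122:90/93 - - - - - - - - -
```

```bash
python3 - <<'E'
from h import *
A=np.array([.5058,.0814,.22])+.007*U; print(rel(A,YAW)); A[2]=.1268; print(rel(A,YAW))
E
```

```text
[np.float64(0.286), np.float64(0.4661), np.float64(-0.2487), np.float64(0.0076)]
[np.float64(0.5967), np.float64(0.4657), np.float64(-0.2489), np.float64(0.0076)]
```

The front-on reading is clear. Ledge d spans −29..+29.5 mm, but the giant spans −27.5..+43, so it sits about 7 mm too far left. I'll stand it up again with the jaws, grip it and put it down 7 mm to the right.

Emit:
apply_moves(targets=[[[0,0.15,-0.1,0],[0,0.3,-0.2,0],[0,0.466,-0.249,0],[0,0.466,-0.249,0],[0.15,0.466,-0.249,0],[0.286,0.466,-0.249,0],[0.286,0.466,-0.249,0],[0.286,0.466,-0.249,0]]])

```text
time_s: 42.1
tool_pos: [0.5074, 0.0889, 0.2212]
eef_rot: [0.439, 0.555, 0.438, -0.555]
wrist_force: [0.3, -0.1, 0.6]
finger_gap: 0.6
```

```bash
python3 - <<'E'
from h import *
A=np.array([.5058,.0814,.1268])+.007*U; print(tool()[0],rel(A,YAW))
E
```

```text
[0.50739313 0.08893853 0.22117537] [np.float64(0.3146), np.float64(0.0004), np.float64(0.0021), np.float64(0.0098)]
```

Emit:
apply_moves(targets=[[[0.1,0,0.002,0.01],[0.18,0,0.002,0.01],[0.25,0,0.002,0.01],[0.29,0,0.002,0.01],[0.312,0,0.002,0.01],[0.312,0,0.002,0.01]]])

```text
time_s: 42.7
tool_pos: [0.5077, 0.0884, 0.1284]
eef_rot: [0.437, 0.556, 0.436, -0.556]
wrist_force: [0.6, 0.6, -0.5]
finger_gap: 0.603
```

Emit:
apply_moves(targets=[[[0,0,0,0],[0,-0.01,0,0],[0,-0.01,0,0],[0,-0.01,0,0]]], hand=30)

```text
time_s: 43.1
tool_pos: [0.5048, 0.0891, 0.1288]
eef_rot: [0.438, 0.556, 0.436, -0.556]
wrist_force: [-0.2, 0.2, -0.3]
finger_gap: 0.299
```

Emit:
apply_moves(targets=[[[-0.002,-0.01,0,0],[-0.004,-0.02,0,0],[-0.006,-0.03,0,0],[-0.008,-0.04,0,0],[-0.01,-0.05,0,0],[-0.012,-0.06,0,0],[-0.015,-0.07,0,0],[-0.017,-0.08,0,0],[-0.019,-0.09,0,0],[-0.02,-0.1,0,0]]])

```text
time_s: 44.1
tool_pos: [0.4755, 0.0963, 0.1348]
eef_rot: [0.438, 0.556, 0.436, -0.556]
wrist_force: [1.3, -0.7, 1.0]
finger_gap: 0.301
```

Emit:
apply_moves(targets=[[[0,0,0,0],[0,0,0,0],[0,0,0,0],[0,0,0,0],[0,0,0,0],[0,0,0,0]]], hand=0)

```text
time_s: 44.7
tool_pos: [0.4756, 0.0963, 0.1349]
eef_rot: [0.438, 0.557, 0.436, -0.556]
wrist_force: [1.3, -0.4, 4.8]
finger_gap: 0.118
```

Emit:
apply_moves(targets=[[[-0.02,0,0,0],[-0.05,0,0,0],[-0.1,0,0,0],[-0.1,0,0,0],[-0.1,0,0,0]]])

```text
time_s: 45.2
tool_pos: [0.4754, 0.0963, 0.1647]
eef_rot: [0.438, 0.557, 0.436, -0.556]
wrist_force: [0.1, -0.1, -7.9]
finger_gap: 0.114
```

```bash
python3 - <<'E'
from h import *
c,im=shot("wrist","w14"); p,r=tool(); print(p,ctrl.sense()["wrist_force"],ctrl.sense()["finger_gap"])
hsv=cv2.cvtColor(cv2.GaussianBlur(im,(3,3),0),cv2.COLOR_BGR2HSV)
# front face plane of the held giant: 13 mm ahead (-tool y), profile along tool z at several depths below TCP
for xd in (.045,.055,.065):
    zs=np.arange(-.05,.051,.002); pr=proj(c,[p+r.apply([xd,-.013,z]) for z in zs])
    print(xd," ".join(f"{round(z*1000)}:{hsv[int(y),int(x)][1]}/{hsv[int(y),int(x)][2]}" for z,(x,y) in zip(zs,pr) if 0<=y<479 and 0<=x<639))
print(rel(place(0,.026,.0994),YAW))
E
```

```text
[0.47521233 0.09632563 0.16433656] [ 0.34273491  0.62747739 -8.40428535] 0.11732717870730482
0.045 -50:19/149 -48:139/172 -46:139/176 -44:141/176 -42:141/176 -40:140/178 -38:100/122 -36:17/150 -34:20/140 -32:23/113 -30:25/110 -28:24/115 -26:25/114 -24:23/120 -22:23/124 -20:22/126 -18:22/129 -16:21/121 -14:27/114 -12:59/82 -10:67/92 -8:65/106 -6:64/116 -4:63/118 -2:54/122 0:42/135 2:35/181 4:83/148 6:66/132 8:38/113 10:18/102 12:20/103 14:20/102 16:22/104 18:20/103 20:20/103 22:20/103 24:19/106 26:22/150 28:5/50 30:13/39 32:13/39 34:7/36 36:13/38 38:21/37 40:14/37 42:7/36 44:7/37 46:7/36 48:7/35 50:7/35
0.055 -50:18/159 -48:53/160 -46:140/167 -44:138/168 -42:140/167 -40:140/169 -38:140/168 -36:43/125 -34:19/150 -32:21/123 -30:33/92 -28:52/84 -26:46/88 -24:48/85 -22:71/79 -20:69/81 -18:69/78 -16:61/83 -14:58/83 -12:73/73 -10:73/73 -8:79/74 -6:81/79 -4:72/85 -2:74/90 0:72/92 2:74/90 4:76/77 6:67/95 8:24/105 10:17/103 12:20/103 14:20/104 16:17/103 18:17/103 20:18/102 22:20/104 24:17/103 26:20/103 28:22/104 30:17/106 32:24/162 34:14/71 36:13/38 38:13/39 40:14/37 42:7/36 44:7/38 46:14/37 48:21/36 50:7/36
0.065 -50:18/167 -48:20/168 -46:130/159 -44:142/162 -42:137/164 -40:140/164 -38:138/164 -36:141/161 -34:47/113 -32:35/88 -30:56/68 -28:76/77 -26:78/88 -24:79/87 -22:79/84 -20:78/85 -18:80/83 -16:84/82 -14:80/83 -12:75/82 -10:77/80 -8:82/78 -6:82/78 -4:79/77 -2:80/83 0:78/85 2:79/84 4:77/83 6:79/84 8:76/84 10:80/86 12:20/102 14:17/103 16:22/105 18:17/103 20:20/104 22:20/104 24:17/103 26:20/104 28:17/103 30:19/105 32:20/103 34:20/103 36:21/121 38:24/172 40:19/106 42:10/52 44:12/44 46:14/36 48:21/37 50:13/39
[np.float64(0.1056), np.float64(0.0006), np.float64(0.0265), np.float64(0.0003)]
```

Emit:
apply_moves(targets=[[[0,0,0.015,0],[0,0,0.025,0],[0.03,0,0.025,0],[0.06,0,0.025,0],[0.085,0,0.025,0],[0.085,0,0.025,0]]])

```text
time_s: 45.85
tool_pos: [0.4728, 0.089, 0.1372]
eef_rot: [-0.437, -0.556, -0.437, 0.556]
wrist_force: [-0.4, -0.1, -6.9]
finger_gap: 0.121
```

Emit:
apply_moves(targets=[[[0.004,0,0,0],[0.007,0,0,0],[0.01,0,0,0],[0.01,0,0,0]]])

```text
time_s: 46.25
tool_pos: [0.4735, 0.089, 0.1351]
eef_rot: [0.437, 0.556, 0.436, -0.556]
wrist_force: [1.2, -0.8, 3.7]
finger_gap: 0.117
```

Emit:
apply_moves(targets=[[[0.003,0,0,0],[0.006,0,0,0],[0.006,0,0,0]]])

```text
time_s: 46.55
tool_pos: [0.4746, 0.0889, 0.1349]
eef_rot: [0.438, 0.557, 0.435, -0.555]
wrist_force: [0.6, -0.8, 14.3]
finger_gap: 0.121
```

Emit:
apply_moves(targets=[[[-0.003,0.003,0,0],[-0.003,0.003,0,0],[-0.003,0.003,0,0],[-0.003,0.003,0,0]]], hand=30)

```text
time_s: 46.95
tool_pos: [0.4754, 0.0887, 0.1357]
eef_rot: [0.438, 0.557, 0.435, -0.555]
wrist_force: [1.5, -1.2, 0.1]
finger_gap: 0.297
```

Emit:
apply_moves(targets=[[[0.002,0.01,0,0],[0.004,0.02,0,0],[0.007,0.03,0,0],[0.01,0.04,0,0],[0.013,0.05,0,0],[0.016,0.06,0,0],[0.018,0.07,0,0],[0.02,0.08,0,0],[0.02,0.085,0,0],[0.02,0.085,0,0]]])

```text
time_s: 47.95
tool_pos: [0.5004, 0.0826, 0.1298]
eef_rot: [0.438, 0.557, 0.435, -0.555]
wrist_force: [0.9, -0.4, 0.6]
finger_gap: 0.298
```

Emit:
apply_moves(targets=[[[0,0.015,0,0],[0,0.015,0,0],[0,0.015,0,0]]], hand=60)

```text
time_s: 48.25
tool_pos: [0.5048, 0.0816, 0.1298]
eef_rot: [0.438, 0.557, 0.435, -0.555]
wrist_force: [0.5, 0.0, 0.1]
finger_gap: 0.599
```

Emit:
apply_moves(targets=[[[-0.08,0,0,0],[-0.2,0,0,0],[-0.35,0,0,0],[-0.5,0,0,0],[-0.55,0,0,0],[-0.55,0,0,0]]])

```text
time_s: 48.85
tool_pos: [0.5045, 0.0818, 0.297]
eef_rot: [0.439, 0.558, 0.435, -0.554]
wrist_force: [-0.3, -0.4, -1.3]
finger_gap: 0.601
```

Emit:
apply_moves(targets=[[[-0.05,-0.47,0.18,0],[-0.05,-0.47,0.18,0],[-0.05,-0.47,0.18,0],[-0.05,-0.47,0.18,0],[-0.05,-0.47,0.18,0],[-0.05,-0.47,0.18,0]]])

```text
time_s: 49.45
tool_pos: [0.3551, 0.0628, 0.3098]
eef_rot: [0.439, 0.558, 0.435, -0.554]
wrist_force: [-0.5, -0.9, 0.0]
finger_gap: 0.597
```

```bash
sed -i 's/us=np.arange.*/us=np.arange(float(sys.argv[2]),float(sys.argv[3]),.002)/; /^prof(/d' edges.py; cat >> edges.py <<'E'
prof(.033,0,"ledge"); prof(.026,.045,"T26 v45"); prof(.026,.03,"T26 v30"); prof(.021,.03,"T21 v30")
E
python3 edges.py w15 -0.044 0.06
```

```text
tool [0.35529696 0.06275743 0.30977519] cam U-coord rel. d 0.017
ledge -44:109/169 -42:110/169 -40:112/169 -38:115/169 -36:112/168 -34:112/168 -32:113/167 -30:126/199 -28:45/234 -26:10/236 -24:10/236 -22:11/236 -20:11/237 -18:13/235 -16:12/232 -14:11/233 -12:11/234 -10:10/235 -8:12/236 -6:11/236 -4:10/236 -2:10/235 0:12/231 2:13/231 4:12/231 6:10/232 8:10/235 10:11/235 12:10/235 14:11/236 16:12/231 18:13/230 20:12/229 22:10/231 24:9/233 26:9/235 28:19/226 30:55/213 32:135/229 34:134/241 36:132/243 38:130/243 40:130/243 42:130/243 44:129/243 46:115/236 48:26/226 50:13/230 52:13/232 54:11/232 56:10/233 58:11/235
T26 v45 -44:83/220 -42:85/217 -40:85/217 -38:85/211 -36:85/199 -34:83/129 -32:85/81 -30:86/80 -28:88/81 -26:90/82 -24:90/82 -22:88/84 -20:91/84 -18:85/84 -16:89/83 -14:86/83 -12:85/84 -10:89/83 -8:85/84 -6:87/82 -4:81/88 -2:81/95 0:80/96 2:84/91 4:92/83 6:94/79 8:94/79 10:94/81 12:87/82 14:85/81 16:83/83 18:86/83 20:84/85 22:84/85 24:84/82 26:88/84 28:88/81 30:85/81 32:81/82 34:78/78 36:121/103 38:143/150 40:143/204 42:134/240 44:84/197 46:38/134 48:33/116 50:32/128 52:33/131 5
[... 364 characters left out ...]
1/85 24:83/83 26:85/81 28:92/80 30:90/79 32:92/78 34:90/74 36:135/132 38:142/158 40:139/160 42:139/208 44:92/193 46:44/152 48:38/134 50:33/138 52:37/137 54:36/133 56:37/139 58:36/135
T21 v30 -44:78/177 -42:81/183 -40:83/187 -38:86/186 -36:87/112 -34:87/82 -32:84/82 -30:87/82 -28:92/80 -26:88/81 -24:86/83 -22:89/83 -20:87/82 -18:90/82 -16:89/83 -14:89/83 -12:85/84 -10:77/99 -8:66/128 -6:62/136 -4:56/141 -2:59/139 0:57/134 2:64/147 4:67/126 6:76/94 8:85/81 10:85/81 12:85/81 14:83/83 16:88/84 18:82/84 20:85/84 22:81/85 24:85/84 26:83/83 28:84/82 30:91/81 32:90/79 34:85/75 36:128/112 38:138/144 40:141/148 42:143/216 44:120/189 46:45/113 48:35/118 50:35/145 52:38/190 54:42/176 56:38/161 58:38/153
```

Giant is now centred (−34.5..+35.5 mm), with about 9 mm to its neighbour. One last numeric check covers the large lock's centring and the foot depth of all four.

Emit:
apply_moves(targets=[[[-0.05,0,-0.2,0],[-0.05,0,-0.3,0],[-0.05,0,-0.3,0],[-0.05,0,-0.3,0],[-0.05,0,-0.3,0]]])

```text
time_s: 50.0
tool_pos: [0.3768, 0.1499, 0.324]
eef_rot: [0.438, 0.557, 0.435, -0.555]
wrist_force: [0.4, -1.1, 0.2]
finger_gap: 0.601
```

```bash
sed -i '/^prof(.033/d' edges.py; cat >> edges.py <<'E'
prof(.033,0,"ledge"); prof(.021,.03,"T21 v30"); prof(.021,.015,"T21 v15"); prof(.018,.025,"T18 v25")
for n,k,T in (("giant",0,26),("large",1,21),("med",2,18),("small",3,18)):
    for du in (-.01,.01):
        ts=np.arange(.008,.041,.001); pr=proj(c,[FD+(k*.075+du)*U-N*t*co+[0,0,t*s] for t in ts])
        print(n,T,du," ".join(f"{round(t*1000)}:{hsv[int(round(y)),int(round(x))][2]}" for t,(x,y) in zip(ts,pr) if 0<=y<479))
E
python3 edges.py w16 0.038 0.114
```

```text
tool [0.37673128 0.14964621 0.32426163] cam U-coord rel. d 0.107
ledge 38:132/243 40:129/244 42:128/245 44:129/245 46:89/239 48:15/237 50:9/238 52:9/240 54:10/239 56:9/239 58:10/240 60:11/236 62:12/234 64:11/236 66:11/236 68:9/237 70:9/239 72:9/240 74:9/238 76:9/239 78:10/238 80:12/233 82:12/235 84:11/236 86:10/236 88:10/238 90:9/239 92:7/239 94:11/238 96:11/238 98:12/235 100:12/233 102:12/231 104:49/199 106:102/197 108:134/241 110:129/244 112:129/244 114:128/244
T21 v30 38:122/100 40:141/147 42:140/153 44:136/148 46:98/140 48:63/137 50:38/167 52:40/180 54:38/170 56:37/153 58:37/150 60:44/158 62:40/159 64:32/170 66:38/180 68:39/169 70:37/152 72:36/140 74:41/154 76:35/170 78:32/177 80:40/172 82:38/167 84:37/153 86:38/146 88:38/161 90:30/178 92:37/180 94:40/164 96:38/148 98:38/148 100:34/163 102:31/124 104:49/109 106:120/140 108:140/153 110:142/189 112:136/237 114:134/241
T21 v15 38:143/161 40:141/161 42:142/162 44:140/160 46:111/149 48:74/137 50:36/143 52:38/168 54:39/156 56:37/151 58:38/147 60:37/139 62:34/142 64:30/155 66:29/156 68:40/166 70:40/152 72:38/142 74:37/143 76:38/142 78:3
[... 1836 characters left out ...]
112 11:106 12:111 13:122 14:130 15:130 16:118 17:127 18:167 19:211 20:211 21:232 22:236 23:237 24:236 25:236 26:236 27:236 28:237 29:237 30:237 31:237 32:236 33:237 34:239 35:239 36:229 37:192 38:144 39:121 40:113
small 18 -0.01 8:109 9:108 10:107 11:107 12:107 13:111 14:122 15:130 16:150 17:150 18:188 19:224 20:235 21:236 22:236 23:235 24:235 25:235 26:235 27:236 28:236 29:236 30:236 31:235 32:232 33:230 34:232 35:232 36:223 37:186 38:142 39:120 40:111
small 18 0.01 8:125 9:125 10:126 11:121 12:119 13:132 14:132 15:142 16:138 17:154 18:198 19:227 20:227 21:233 22:234 23:234 24:234 25:233 26:234 27:234 28:234 29:234 30:234 31:234 32:232 33:232 34:231 35:231 36:209 37:161 38:125 39:116 40:115
```

```bash
python3 - <<'E'
from h import *
print(ctrl.job_done(), ctrl.sense()["time_s"])
E
```

```text
the job is handed in; nothing more can be done
the job is handed in; nothing more can be done
```

All four padlocks are on the job rack and the job is handed in, at about 50 s of the 115 s allowed. From the vice outward: giant in seat d, large (silver) in c, medium (brass) in b, small (brass) in a. Each was lifted by the shackle, set on its ledge and eased back until it leaned on the back plate.

**One mend:** the giant first landed about 7 mm too far left and nearly touched the large one. I stood it up with the jaws, gripped it again and set it down further right.

**Last checks, measured from wrist pictures:**

| Lock | Off centre in its seat | Front of foot from back plate | Lock thickness |
|---|---|---|---|
| Giant | about 0.5 mm | about 27–28 mm | 26 mm |
| Large | under 1 mm | about 22 mm | 21 mm |
| Medium | about 1 mm | about 18–19 mm | 18 mm |
| Small | about 2 mm to the right | about 18 mm | 18 mm |

- **Foot and lean:** every foot is within 1–2 mm of the back plate. The last viewed picture showed all four upright and leaning back.
- **After the mend:** I had used all 16 picture views, so the giant and large locks' final centring and all four foot depths were checked by numbers only. The medium and small locks' centring was measured before the mend, in the earlier oblique view. That same view gave the large about 2–4 mm off and overstated the giant's error, so I trusted the later readings for those two.
- **Robot:** the gripper was clear of everything at hand-in. The highest wrist reading after any move was about 16 N.

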